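# Clamp three power bricks in a row on the mounting tray

### The arm

A 6-joint arm with a two-finger parallel gripper is mounted at the origin on the work surface. World frame = base frame: x ahead of the robot, y to its left, z up, the work surface at z = 0. Lengths are in mm, angles in rad, forces in N, time in s.
With the tool pointing down it reaches from about 325 to 775 mm from the base axis. Payload 5.5 kg.
Tool frame: the origin (TCP) lies midway between the tips of the shut fingers; the grasp point (between the pads) lies 19 mm behind it; z points along the fingers, y is the direction in which the jaws open and shut (so a half turn about z gives the same grasp; the last joint's range is limited). The gripper opens to 85 mm and grips with 20 to 120 N. Pads are 22 mm wide; open, the fingers measure 114 mm over their backs; the gripper's body (76 mm by 85 mm) begins 54 mm behind the grasp point. The pads swing forward as they close: fully open they stand 13 mm farther back than shut.
Start: joints at [-1.296, 0.091, 1.231, -0, 1.82, -0.057], TCP at [195.447, -567.289, 198.975] pointing down, gripper open.
Joint ranges: [-2.87, 2.87], [-0.86, 2.18], [0.17, 2.46], [-1.51, 4.65], [0.06, 2.69], [-2.65, 2.65]. Speed limits (rad/s): [2.57, 2.57, 3.01, 3.14, 3.14, 3.14].

### API

Orientations are given as a rotation vector (axis times angle).
In Python, from bench import sense, grab_frame, camera_info, job_done gives the robot as it stands.
- The arm moves only by the tool play_rows, never from a script. Its argument "plan" is a list of rows, each a list of 3 entries, a list of its own where there are three numbers: the finger opening in cm, from 0 to 8.54, then the shift along the tool's x, y, z in cm, then the turn about the tool's z in rad. A call has 1 to 5 rows; each row is the pose to reach, as a shift and turn from the pose commanded when the call began, along the tool's axes at that moment; what a row does not reach only later rows make up. A row lasts 1/10 s, in which the tool goes at most 50 mm and 8.59 degrees, less where a joint would pass 70% of its speed; a pose out of reach is approached as far as the arm can. A call with a gripper value outside its range is refused whole. The fingers move at their own pace and stop on an object; the grip force is fixed at half the most. Time passes only in rows, so rows that repeat a pose let the fingers close. It gives the time, the measured TCP pose, the force and the opening at its end, in the units of the state.
- sense(): the state, without advancing time (a new reading comes with each control period).
- grab_frame(name): name is "scene" or "side" or "wrist"; returns (picture, depth): 480x640x3 uint8, red, green, blue; 480x640 float32, mm along the optical axis (not along the pixel's ray), 0 where there is no reading.
- camera_info(name): a dict with "mtx" (3x3 intrinsics, pixels), "R" (3x3) and "t" (3): a world point X has camera coordinates R X + t. Camera axes: x right, y down, z forward; pixel columns grow to the right and rows downward; lengths in mm; the calibration is good to about 2 mm. The wrist camera is an equidistant fisheye: a pixel r from the principal point sees the ray r / f radians off the axis. A picture is of the moment at which its call begins: read the wrist's pose just before it. camera_info takes no time and is no camera call; for the wrist camera it gives the pose at the moment of the call.
- job_done(): hands the job in, once; it reports no verdict.
The state is a dict: "clock": time; "qpos": joint angles; "joint_vel": joint speeds; "joint_torque": joint torques, N m; "position": TCP position; "ee_rot": TCP orientation; "contact_force": force on the tool from outside, world axes, zero at the start; "torque": the same for the moment, N m; "width": finger opening in mm.
Only numpy, scipy, OpenCV 4.12 (cv2) and the standard library are available. Lean on these libraries where they do the work, as an engineer would, in place of code of your own. Each camera call takes 0.05 s, during which the arm holds its last target. There are 200 camera calls.

### The job

Lay the three small black power bricks flat, end to end in one straight row in the tray's channel between the end stop and the cam. Then push the T-key fully down onto the cam's square spindle and turn it clockwise just until the row is squeezed tight against the stop - gently, without forcing it - and let go, leaving the key on. Set the bricks down without dropping them and leave the big adapter and the white plug where they are.

Things in the scene. Friction and masses are not known exactly. Their poses are not given: they have to be found in the camera images.
- tray: Fixed aluminium mounting tray, 334 x 86 mm, floor 6 mm thick; origin on its underside, z up, y axis along the row. The bricks' channel, 58 mm wide, centred on x = 0, lies between two side rails, tops at z = 14 mm (8 mm above the floor). End stop at y = +150 mm; eccentric clamping cam with an upright square spindle at the other end, axis at y = -118 mm.
- stop (a point): On the tray's floor (6 mm above its origin), middle of the end stop's inner face, tray y = +150 mm; the stop's top is 36 mm above the tray's origin. Axes as the tray's. Three bricks take 240 mm from here towards -y; the room up to the cam is 250 to 256 mm at the start.
- cam_axis (a point): On the cam's axis at its top, 40 mm above the tray's origin; fixed to the tray, axes as the tray's. Cam: disc of radius 32 mm, centre 20 mm off the axis. Turned by t (clockwise seen from above positive), its flank reaches 32 - 20 cos(t) mm from the axis towards the bricks; its centre lies to the tray's -y at t = 0, to -x at t = 1.57. Friction 0.15 N m; it stays where it is left.
- cam_base (a point): Foot of the cam's axis, on the tray's floor; axes as the tray's. Start turn t of the cam: anywhere from 0 to 0.8 rad, NOT reported: see it in an image or feel for it with the key. The row is tight at about t = 1.37 (a sharp rise of the turning moment; 0.4 to 0.7 N m is enough; much more overloads the bricks). Cam's end stops: t = -0.3 and 2.6.
- spindle (a point): Middle of the top end of the cam's steel square spindle, 66 mm above the tray's origin, on the cam's axis. Fixed to the tray: its orientation is the tray's and does not show the spindle's angle. Spindle 15 x 15 mm, sides square to the tray at t = 0, turning with the cam; its last 10 mm taper to 8 x 8 mm; it stands 26 mm out of the cam's top.
- key: T-key, 160 g, standing on its square steel hub. Origin: centre of its underside. Hub 29 x 29 x 30 mm; square bore 17 x 17 mm from below, 24 mm deep, sides along x and y. Black bar on top along x: 100 x 29 mm, z = 30 to 54 mm, as wide as the hub; grip bar and hub firmly across y, mid-length. Fully down, its origin is about 42 mm above the tray's; not entered, 56 mm or more.
- adapter: Bystander: the bigger black adapter, 105 x 64 x 27 mm, white label on top; not part of the row; must stay within 30 mm of its place. Origin at the centre of its underside.
- plug: Bystander: white plug block, 52 x 52 x 34 mm; stays within 30 mm of its place. Origin at the centre of its underside.
- brick_a: One of three equal black power bricks, 80 x 50 x 34 mm (its x, y, z), 180 to 370 g, with a plain grey plate on top; either end may come first, in any order. Origin at the centre of its underside, long axis x; grip it across its 50 mm width. Lying in the tray its origin is 6 mm above the tray's origin.
- brick_b: One of three equal black power bricks, 80 x 50 x 34 mm (its x, y, z), 180 to 370 g, with a plain grey plate on top; either end may come first, in any order. Origin at the centre of its underside, long axis x; grip it across its 50 mm width. Lying in the tray its origin is 6 mm above the tray's origin.
- brick_c: One of three equal black power bricks, 80 x 50 x 34 mm (its x, y, z), 180 to 370 g, with a plain grey plate on top; either end may come first, in any order. Origin at the centre of its underside, long axis x; grip it across its 50 mm width. Lying in the tray its origin is 6 mm above the tray's origin.
Mind the look-alikes: they are no part of the job. Leave any purple look-alike of the brick_a alone.

How it is judged:
By the outcome, as a careful person would: the job done as asked, in the order asked, and still so for the second after the job is handed in, with the robot touching nothing.
It also fails if it takes over 72 s, if anything falls off the work surface, if the arm or the gripper's body presses on something with over 40 N, if the wrist force passes 120 N, or if a joint passes its speed limit or range.

## Working session

There is one attempt and no reset: what is moved stays moved. The work goes in short steps, Python scripts to look and compute and a tool call to move; the robot and the scene stay as the last step left them, time stands still between calls to the robot, and variables do not carry over. Pictures are saved under pics/ and viewed, about 8 in all and at most 12, crops included, and the job is handed in when it is done.

Besides the shell and the picture viewer there is one more tool, called as name([rows], argument=value, ...), one row to a line, values as JSON. play_rows: Moves the arm, as the interface text tells. Its arguments: {"type":"object","properties":{"plan":{"type":"array","items":{"type":"array"}}},"required":["plan"]}

```bash
mkdir -p pics; cat > h.py <<'E'
import numpy as np, cv2
from bench import sense, grab_frame, camera_info
def save(n,img,scale=1): cv2.imwrite('pics/'+n,cv2.resize(img[:,:,::-1],None,fx=scale,fy=scale,interpolation=cv2.INTER_CUBIC))
def back(ci,u,v,d):
    K=np.array(ci['mtx']);R=np.array(ci['R']);t=np.array(ci['t'])
    c=np.stack([(u-K[0,2])/K[0,0]*d,(v-K[1,2])/K[1,1]*d,d],-1)
    return (c-t)@R
def cloud(n):
    im,d=grab_frame(n);ci=camera_info(n)
    v,u=np.mgrid[0:480,0:640];P=back(ci,u.astype(float),v.astype(float),d.astype(float));P[d<=0]=np.nan
    return im,d,P
def plane(ci,u,v,z):
    R=np.array(ci['R']);t=np.array(ci['t']);K=np.array(ci['mtx']);o=-R.T@t
    r=R.T@np.linalg.inv(K)@np.array([u,v,1.]);return o+r*(z-o[2])/r[2]
E
python3 - <<'E'
from h import *
print(sense())
for n in['scene','side']:
    im,d,P=cloud(n);save(n+'0.png',im);np.savez(n+'0.npz',im=im,d=d,P=P)
    ci=camera_info(n);print(n,-np.array(ci['R']).T@np.array(ci['t']),(d>0).mean())
E
```

```text
{'clock': 0.0, 'qpos': array([-1.29569300e+00,  9.18625167e-02,  1.23193138e+00,  2.72825709e-05,
        1.81981468e+00, -5.67350123e-02]), 'joint_vel': array([ 0.0012112 ,  0.00093384, -0.00061283,  0.0001123 , -0.00164261,
        0.00049586]), 'joint_torque': array([-3.07136725e-04, -4.58730125e+01, -4.18024743e+01,  5.00243038e-05,
        1.14995154e-02,  3.91105516e-05]), 'position': array([ 195.35730706, -566.9188292 ,  197.82307148]), 'ee_rot': array([-3.09646805e+00, -5.18541067e-01,  3.03565856e-04]), 'contact_force': array([-0.25432527,  0.59603696,  0.01487203]), 'torque': array([-0.00758406, -0.03023098, -0.00671397]), 'width': 85.28076049730426}
scene [1171.95847062  417.80574631  968.20587839] 0.9957877604166666
side [-13.92184517 983.05021642 969.05896118] 0.9907845052083334
```

View pics/scene0.png

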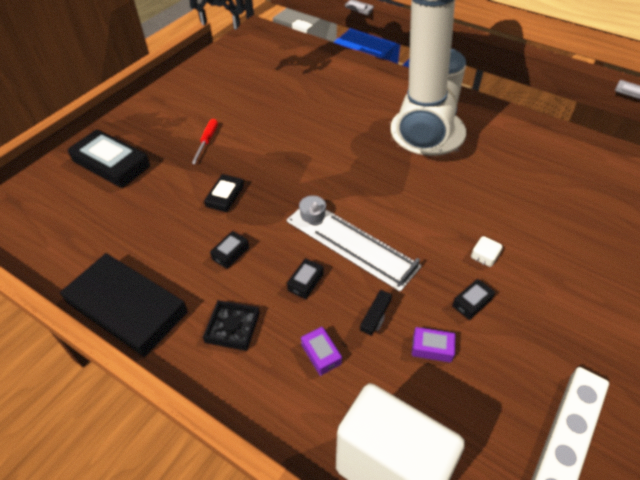

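View pics/side0.png

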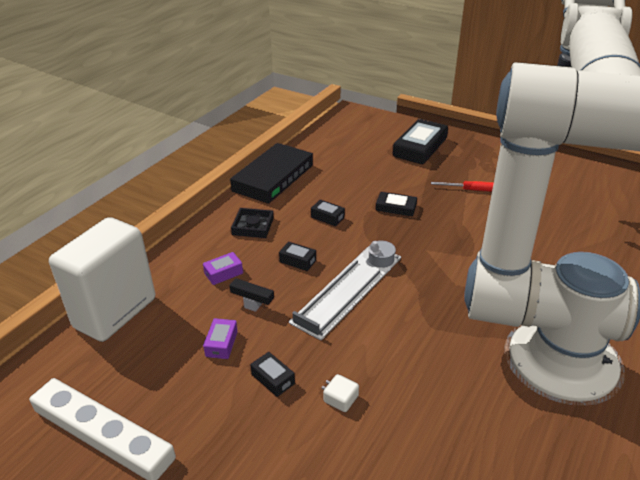

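Scene picture: the black bricks with a grey plate are at (230,248), (306,277) and (474,298). The black adapter with a white label is at (224,192), the plug at (487,250) and the key at (377,312). The tray runs from the cam at (313,208) to the stop near (410,275). Purple look-alikes at (322,349) and (434,344) stay untouched. The bigger white-label box at (108,157) is not part of the job either.

```bash
python3 - <<'E'
from h import *
s={n:np.load(n+'0.npz') for n in['scene','side']}
seeds={'a':((230,248),(327,211)),'b':((306,277),(297,254)),'c':((474,298),(273,372)),'key':((377,312),(252,292)),'adapter':((224,192),(397,202)),'plug':((487,250),(342,392)),'cam':((313,208),(381,252))}
print('table z',[np.nanmedian(s[n]['P'][260:300,150:200,2]) if n=='scene' else np.nanmedian(s[n]['P'][400:440,400:440,2]) for n in s])
for k,(p,q) in seeds.items():
    allp=[]
    for n,(u,v) in (('scene',p),('side',q)):
        P=s[n]['P']; c=P[v-1:v+2,u-1:u+2].reshape(-1,3); c=np.nanmedian(c,0)
        m=(np.abs(P[...,2]-c[2])<4)&(np.hypot(P[...,0]-c[0],P[...,1]-c[1])<75)
        nl,lab=cv2.connectedComponents(m.astype(np.uint8)); m=lab==lab[v,u]
        X=P[m]; (cx,cy),(w,h),a=cv2.minAreaRect(X[:,:2].astype(np.float32))
        b=cv2.boxPoints(((cx,cy),(w,h),a)); e=b[1]-b[0]; f=b[2]-b[1]; L=e if np.hypot(*e)>np.hypot(*f) else f
        print(k,n,'z %.1f ctr %.1f %.1f size %.1f x %.1f longaxis %.3f'%(np.median(X[:,2]),cx,cy,max(w,h),min(w,h),np.arctan2(L[1],L[0])%np.pi), len(X))
# topdown composite of colour, 1mm/px
W=np.zeros((520,620,3),np.uint8)
ims=[]
for n in s:
    im=s[n]['im'];ci=camera_info(n);R=np.array(ci['R']);t=np.array(ci['t']);K=np.array(ci['mtx'])
    # warp plane z=14 (rails) to x 250..750 (down), y -?..?
    c=s['scene']['P'][208,313];
    H=K@np.column_stack([R[:,0],R[:,1],R@np.array([0,0,14.])+t])
    A=np.array([[0,.5,250],[.5,0,-150],[0,0,1]])  # px(col->y,row->x)
    ims.append(cv2.warpPerspective(im,H@A,(800,500),flags=cv2.WARP_INVERSE_MAP|cv2.INTER_LINEAR))
print('cam seed',c,'stop area',s['scene']['P'][270,414],s['side']['P'][322,308])
E
```

```text
table z [np.float64(1.7185102061369575), np.float64(-1.5365549603546047)]
a scene z 35.1 ctr 661.2 -184.2 size 81.6 x 51.6 longaxis 3.088 577
a side z 31.7 ctr 663.9 -182.4 size 84.2 x 55.4 longaxis 3.052 323
b scene z 35.3 ctr 633.5 9.6 size 81.7 x 51.3 longaxis 0.065 651
b side z 32.7 ctr 633.9 12.2 size 80.5 x 50.2 longaxis 0.055 352
c scene z 34.9 ctr 480.6 341.6 size 83.0 x 50.8 longaxis 2.873 723
c side z 32.6 ctr 483.4 343.7 size 81.0 x 51.8 longaxis 2.852 808
key scene z 54.9 ctr 637.7 189.0 size 101.9 x 29.0 longaxis 0.094 578
key side z 51.6 ctr 640.6 191.4 size 102.5 x 34.6 longaxis 0.092 424
adapter scene z 28.2 ctr 522.7 -317.7 size 108.2 x 67.2 longaxis 0.257 696
adapter side z 24.4 ctr 525.3 -313.9 size 104.9 x 70.6 longaxis 0.274 496
plug scene z 34.4 ctr 342.6 315.5 size 53.2 x 50.6 longaxis 3.100 358
plug side z 32.5 ctr 344.0 318.2 size 51.1 x 50.3 longaxis 1.528 508
cam scene z 55.0 ctr 472.6 -71.7 size 16.7 x 7.3 longaxis 2.137 23
cam side z 37.8 ctr 460.2 -88.9 size 64.6 x 63.4 longaxis 1.605 292
cam seed [478.43201014 -74.76299623  58.09990312] stop area [479.49049417 199.30754183  14.28636288] [488.66268109 199.16807489  30.64005632]
```

```bash
python3 - <<'E'
from h import *
from scipy.ndimage import median_filter
s={n:np.load(n+'0.npz') for n in['scene','side']}
off={'scene':1.6,'side':-1.5}
for n in s:
    P=s[n]['P'].copy(); P[...,2]-=off[n]
    reg=(P[...,0]>420)&(P[...,0]<545)&(P[...,1]>-160)&(P[...,1]<225)
    for nm,lo,hi in (('tray>4',3.5,70),('stop',33,39),('camtop',38,42.5),('spin',63,68),('rail',12,16.)):
        m=reg&(P[...,2]>lo)&(P[...,2]<hi)
        if nm=='stop': m&=P[...,1]>120
        if nm=='rail': m&=(P[...,1]>-40)&(P[...,1]<150)
        X=P[m]
        if len(X)<5: print(n,nm,len(X)); continue
        (cx,cy),(w,h),a=cv2.minAreaRect(X[:,:2].astype(np.float32)); b=cv2.boxPoints(((cx,cy),(w,h),a)); e=b[1]-b[0];f=b[2]-b[1];L=e if e@e>f@f else f
        print(n,nm,len(X),'mean',X[:,:2].mean(0).round(1),'rect ctr %.1f %.1f %.1fx%.1f ang %.3f'%(cx,cy,max(w,h),min(w,h),np.arctan2(L[1],L[0])%np.pi))
a=s['scene']['im'][180:300,270:430];b=s['side']['im'][230:350,280:440]
save('crop1.png',np.vstack([np.hstack([a,b])]),2.5)
a=s['scene']['im'][185:235,285:345];b=s['side']['im'][230:280,350:410]
save('crop2.png',np.hstack([a,b]),6.6)
E
```

```text
scene tray>4 3804 mean [482.5  40.3] rect ctr 481.8 27.9 375.2x121.8 ang 1.579
scene stop 84 mean [495.5 194.9] rect ctr 494.4 194.9 70.9x8.4 ang 3.055
scene camtop 255 mean [458.3 -87. ] rect ctr 466.7 38.8 324.3x64.2 ang 1.493
scene spin 10 mean [468.9 -75.3] rect ctr 468.4 -75.3 11.0x7.2 ang 1.128
scene rail 218 mean [483.3  60. ] rect ctr 480.8 53.7 193.9x70.6 ang 1.476
side tray>4 3635 mean [478.   51.1] rect ctr 482.5 34.5 380.2x124.4 ang 1.569
side stop 88 mean [495.2 197.9] rect ctr 496.5 196.8 69.6x11.4 ang 3.022
side camtop 211 mean [456.5 -73.3] rect ctr 474.3 40.6 325.4x60.0 ang 1.439
side spin 7 mean [472.4 -72.2] rect ctr 473.2 -72.9 13.7x6.3 ang 1.744
side rail 195 mean [481.1  64. ] rect ctr 482.5 56.0 194.2x71.4 ang 1.473
```

View pics/crop2.png

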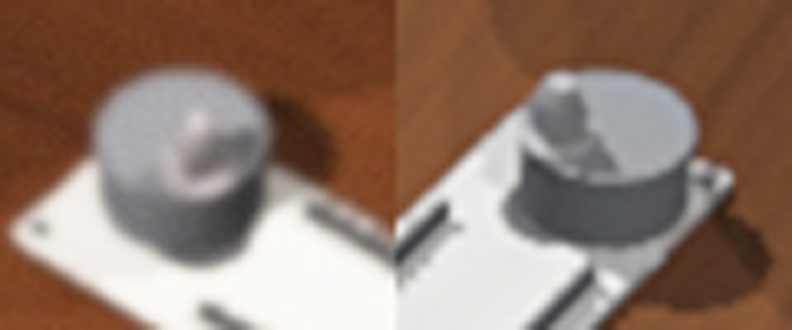

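The two cameras agree to about 2–3 mm. Brick, key and tray sizes match those given, and the spindle-to-stop distance is about 271 mm, as it should be. From the crop I read the cam turn as roughly t = 0.54. The three grey-plate black bricks are 80 x 50 and 34 high, so they are the right ones.

```bash
cat > go.py <<'E'
import sys
from h import *
from scipy.spatial.transform import Rotation as Ro
def state():
    s=sense();R=Ro.from_rotvec(s['ee_rot']).as_matrix();return s,R,np.arctan2(R[1,0],R[0,0])
def to(x,y,z,ang,s=None):
    st,R,a=state(); d=R.T@(np.array([x,y,z])-st['position'])/10
    turn=a-ang; turn=(turn+np.pi)%(2*np.pi)-np.pi
    print('shift',d.round(2),'turn %.3f'%turn,'q',st['qpos'].round(2),'t %.2f'%st['clock'])
if __name__=='__main__': to(*map(float,sys.argv[1:5]))
E
python3 go.py 540 -60 180 2.86; python3 go.py 482 342.6 120 2.86
```

```text
shift [ 49.1  -36.7    1.87] turn -2.528 q [-1.3   0.09  1.23 -0.    1.82 -0.06] t 0.10
shift [ 56.73 -76.65   7.94] turn -2.528 q [-1.3   0.09  1.23 -0.    1.82 -0.06] t 0.10
```

```bash
python3 - <<'E'
from go import *
st,R,a=state();print(R.round(4),a)
E
```

```text
[[ 9.455e-01  3.257e-01 -5.000e-04]
 [ 3.257e-01 -9.455e-01  1.700e-03]
 [ 1.000e-04 -1.800e-03 -1.000e+00]] 0.3317504794229114
```

play_rows([
  [8.5,[4,-3,0],0],
  [8.5,[8,-6,0],0],
  [8.5,[12,-9,0],-0.1],
  [8.5,[16,-12,0],-0.2],
  [8.5,[20,-15,0],-0.35],
])

```text
clock: 0.6
position: [336.3, -358.5, 198.5]
ee_rot: [-2.958, -1.057, 0.0]
contact_force: [0.1, -0.7, 0.4]
width: 85.0
```

```bash
python3 go.py 540 -60 180 2.86
```

```text
shift [ 34.67 -10.18   1.86] turn -2.174 q [-0.89 -0.2   1.51  0.    1.83 -0.  ] t 0.60
```

```bash
cat >> go.py <<'E'
def chain(*T):
    st,R,a=state(); p=st['position']; print('t %.2f'%st['clock'],'q',st['qpos'].round(2),'pos',p.round(1),'ang %.3f'%a,'w %.1f'%st['width'])
    for i,(x,y,z,g) in enumerate(T):
        if i: R=np.array([[np.cos(a),np.sin(a),0],[np.sin(a),-np.cos(a),0],[0,0,-1]])
        d=R.T@(np.array([x,y,z])-p)/10; t=(a-g+np.pi)%(2*np.pi)-np.pi
        print(d.round(2),'turn %.3f'%t); p=np.array([x,y,z]);a=g
E
python3 -c "
from go import *
chain((520,-180,190,1.36),(530,50,170,2.1),(500,250,150,2.86),(482,342.6,90,2.86),(482,342.6,8.5,2.86))"
```

```text
t 0.60 q [-0.89 -0.2   1.51  0.    1.83 -0.  ] pos [ 336.3 -358.5  198.5] ang 0.686 w 85.0
[25.52 -2.17  0.85] turn -0.674
[22.7  -3.83  2.  ] turn -0.740
[18.78  7.51  2.  ] turn -0.760
[4.3 8.4 6. ] turn 0.000
[0.   0.   8.15] turn 0.000
```

play_rows([
  [8.5,[5,-0.4,0.2],-0.14],
  [8.5,[10,-0.8,0.4],-0.28],
  [8.5,[15,-1.2,0.6],-0.42],
  [8.5,[20,-1.6,0.8],-0.56],
  [8.5,[25,-2.1,0.8],-0.67],
])

```text
clock: 1.1
position: [516.7, -185.4, 190.2]
ee_rot: [-2.445, -1.971, 0.001]
contact_force: [-0.3, -0.5, 1.0]
width: 85.0
```

play_rows([
  [8.5,[4.6,-0.8,0.4],-0.15],
  [8.5,[9.2,-1.6,0.8],-0.3],
  [8.5,[13.8,-2.4,1.2],-0.45],
  [8.5,[18.4,-3.2,1.6],-0.6],
  [8.5,[22.7,-3.8,2],-0.74],
])

```text
clock: 1.6
position: [527.5, 44.8, 170.4]
ee_rot: [-1.565, -2.723, 0.0]
contact_force: [0.4, -0.3, 0.6]
width: 84.9
```

play_rows([
  [8.5,[4,1.6,0.4],-0.15],
  [8.5,[8,3.2,0.8],-0.3],
  [8.5,[12,4.8,1.2],-0.45],
  [8.5,[16,6.4,1.6],-0.6],
  [8.5,[18.8,7.5,2],-0.76],
])

```text
clock: 2.1
position: [498.4, 245.5, 150.2]
ee_rot: [-0.457, -3.107, -0.0]
contact_force: [-0.1, -0.1, -0.3]
width: 85.0
```

play_rows([
  [8.5,[1.4,2.8,2],-0.02],
  [8.5,[2.8,5.6,4],-0.02],
  [8.5,[4.0,8.4,6],-0.02],
  [8.5,[4.0,8.4,6],-0.02],
  [8.5,[4.0,8.4,6],-0.02],
])

```text
clock: 2.6
position: [485.4, 335.0, 89.8]
ee_rot: [-0.436, -3.11, 0.003]
contact_force: [0.2, -0.4, 0.2]
width: 85.0
```

```bash
python3 -c "
from go import *
chain((482,342.6,90,2.86),(482,342.6,7.5,2.86))
im,d=grab_frame('wrist');save('w1.png',im);ci=camera_info('wrist');print(ci)"
```

```text
t 2.60 q [ 0.55  0.07  1.44 -0.    1.63 -0.75] pos [485.4 335.   89.8] ang 2.863 w 85.0
[ 0.53  0.64 -0.02] turn 0.003
[0.   0.   8.25] turn 0.000
{'mtx': array([[371.64829954,   0.        , 324.1737401 ],
       [  0.        , 371.64829954, 237.36282976],
       [  0.        ,   0.        ,   1.        ]]), 'R': array([[ 2.74894493e-01,  9.61474380e-01, -1.85317244e-04],
       [ 9.22721671e-01, -2.63760553e-01,  2.81096227e-01],
       [ 2.70217942e-01, -7.74428013e-02, -9.59679570e-01]]), 't': array([-455.37952257, -366.61934244,  170.20916661])}
```

View pics/w1.png

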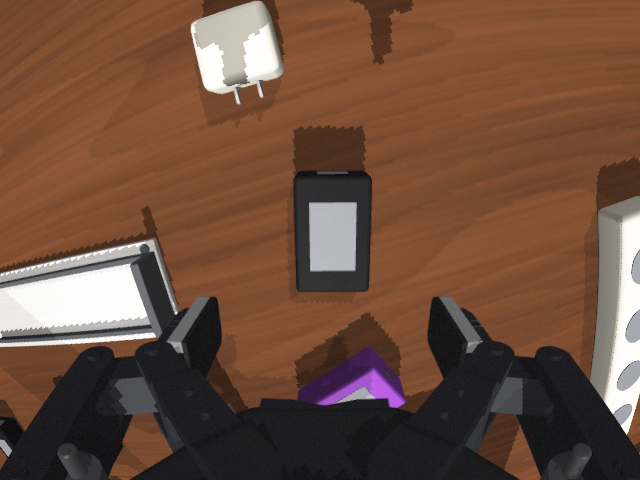

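Wrist picture: the black brick is centred at (333,231), with top corners at (297,174), (369,174), (367,290) and (299,290). A purple look-alike shows at (352,380), so I'll measure both before descending.

```bash
cat >> h.py <<'E'
def fish(ci,u,v,z):
    K=np.array(ci['mtx']);R=np.array(ci['R']);t=np.array(ci['t']);o=-R.T@t
    a=np.array([u-K[0,2],v-K[1,2]])/K[0,0]; r=np.hypot(*a); q=np.r_[a/r*np.sin(r),np.cos(r)]
    q=R.T@q; return (o+q*(z-o[2])/q[2])[:2]
E
python3 -c "
from go import *
ci=camera_info('wrist')
for p in [(297,174),(369,174),(367,290),(299,290),(333,231),(372,348),(298,398)]: print(p,fish(ci,*p,34).round(1))
P=np.load('scene0.npz')['P'];print(P[344,434],P[349,322]); st=state();print(st[0]['position'])
"
```

```text
(297, 174) [438.4 330.6]
(369, 174) [450.7 374.1]
(367, 290) [527.2 353.5]
(299, 290) [514.3 308.6]
(333, 231) [480.3 342.3]
(372, 348) [574.9 346.2]
(298, 398) [606.7 278.2]
[636.71341437 320.20102637  36.92743416] [765.91599911 140.11931419  35.17926068]
[486.15727853 334.6406862   91.06415663]
```

```bash
python3 -c "
from go import *
chain((482,342.2,60,2.865),(482,342.2,7.5,2.865))"
```

```text
t 2.65 q [ 0.55  0.07  1.44 -0.    1.63 -0.75] pos [486.2 334.6  91.1] ang 2.862 w 84.8
[0.61 0.61 3.11] turn -0.003
[0.   0.   5.25] turn 0.000
```

play_rows([
  [8.5,[0.3,0.3,1.5],0],
  [8.5,[0.6,0.6,3],0],
  [8.5,[0.6,0.6,3],0],
  [8.5,[0.6,0.6,3],0],
])

```text
clock: 3.05
position: [481.5, 341.9, 60.0]
ee_rot: [-0.438, -3.11, 0.002]
contact_force: [0.8, 1.1, 0.1]
width: 84.9
```

```bash
python3 -c "
from go import *
chain((482,342.2,7.5,2.865))"
```

```text
t 3.05 q [ 0.56  0.08  1.48 -0.    1.58 -0.73] pos [481.5 341.9  60. ] ang 2.861 w 84.9
[-0.04  0.05  5.25] turn -0.004
```

play_rows([
  [8.5,[0,0,2],0],
  [8.5,[0,0,4],0],
  [8.5,[0,0,5.2],0],
  [5.6,[0,0,5.2],0],
  [5.6,[0,0,5.2],0],
])

```text
clock: 3.55
position: [482.3, 342.6, 9.6]
ee_rot: [0.438, 3.11, 0.001]
contact_force: [0.8, -0.2, 0.3]
width: 58.3
```

play_rows([
  [4,[0,0,0],0],
  [4,[0,0,0],0],
  [4,[0,0,0],0],
  [4,[0,0,0],0],
  [4,[0,0,0],0],
])

```text
clock: 4.05
position: [482.0, 342.6, 9.2]
ee_rot: [0.438, 3.111, 0.0]
contact_force: [-0.3, -0.2, 0.2]
width: 40.0
```

```bash
python3 -c "
from go import *
chain((482,342.2,80,2.865),(491.3,150,80,1.480),(491.3,150,30,1.48))"
```

```text
t 4.05 q [ 0.56  0.11  1.54  0.    1.48 -0.73] pos [482.  342.6   9.2] ang 2.862 w 40.0
[-0.01 -0.03 -7.08] turn -0.003
[ -6.14 -18.24   0.  ] turn 1.385
[0. 0. 5.] turn 0.000
```

The fingers closed to 40 mm, so the 50 mm brick isn't between the pads. I'll look.

```bash
python3 -c "
from go import *
im,d=grab_frame('wrist');im2,_=grab_frame('side')
save('w2.png',np.hstack([im[::1,::1],cv2.resize(im2[260:440,180:420],(640,480))]),0.62)"
```

```text
(no output)
```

View pics/w2.png

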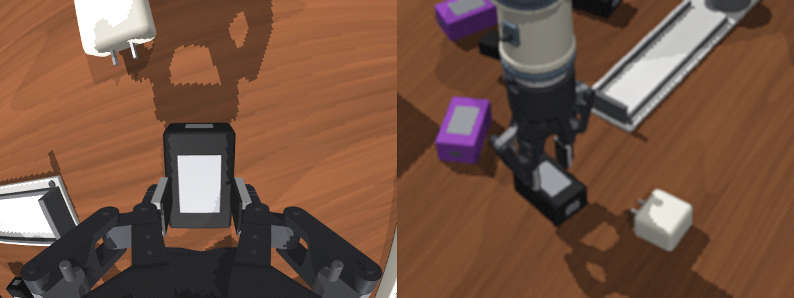

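The pads straddle the brick at mid-length. The width reading stopped exactly at my command, so I'll close further to see where the fingers really stop.

play_rows([
  [3,[0,0,0],0],
  [2,[0,0,0],0],
  [1,[0,0,0],0],
  [1,[0,0,0],0],
])

```text
clock: 4.55
position: [482.0, 342.5, 9.0]
ee_rot: [0.438, 3.111, -0.0]
contact_force: [-0.2, 0.3, -0.1]
width: 10.1
```

```bash
python3 -c "
from go import *
chain((482,342.2,7.5,2.865))
im,d=grab_frame('wrist');im2,_=grab_frame('scene')
save('w3.png',np.hstack([im[150:450,120:520],cv2.resize(im2[240:330,420:540],(400,300))]),1)"
```

```text
t 4.55 q [ 0.56  0.11  1.54 -0.    1.48 -0.73] pos [482.  342.5   9. ] ang 2.862 w 10.1
[-0.01 -0.03  0.15] turn -0.003
```

View pics/w3.png

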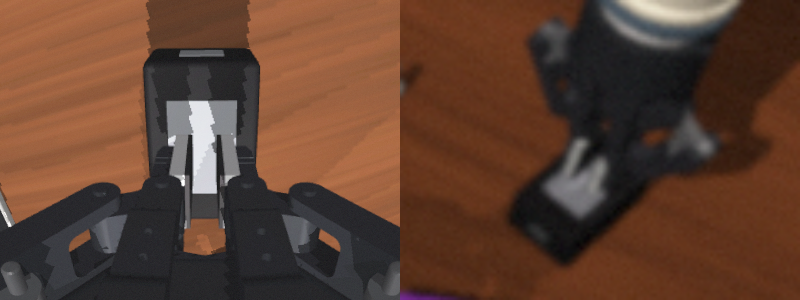

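The fingers closed above the brick's plate, although the reported TCP height is 9 mm. I'll use depth to see how high the tips really are.

```bash
cat >> h.py <<'E'
def fcloud():
    ci=camera_info('wrist');im,d=grab_frame('wrist');d=d.astype(float)
    K=np.array(ci['mtx']);R=np.array(ci['R']);t=np.array(ci['t'])
    v,u=np.mgrid[0:480,0:640];a=(u-K[0,2])/K[0,0];b=(v-K[1,2])/K[0,0];r=np.hypot(a,b)+1e-9
    k=np.tan(r)/r
    P=(np.stack([a*k*d,b*k*d,d],-1)-t)@R; P[d<=0]=np.nan; return im,d,P
E
python3 -c "
from go import *
im,d,P=fcloud()
for (r,c) in [(225,320),(225,300),(270,290),(205,320),(300,200),(180,220),(290,306),(300,303),(310,303),(290,350),(320,310),(370,325)]: print(r,c,P[r,c].round(1),d[r,c].round(1))
im2,d2,P2=cloud('scene');ci=camera_info('scene');R=np.array(ci['R']);t=np.array(ci['t']);K=np.array(ci['mtx'])
for z in (9,34,60):
  q=K@(R@np.array([482,342.5,z])+t);print(z,(q/q[2])[:2].round(1))
# nearest column points above brick
m=(np.hypot(P2[...,0]-482,P2[...,1]-342)<25)&(P2[...,2]>37);print(np.percentile(P2[m][:,2],[0,2,10,50]),m.sum())
"
```

```text
225 320 [450.1 349.8  33.5] 155.6
225 300 [447.7 341.8  33.5] 155.5
270 290 [465.1 332.   35.6] 159.0
205 320 [443.7 351.6  23.7] 163.1
300 200 [481.  269.5   1.2] 201.1
180 220 [421.2 304.6  -0. ] 183.4
290 306 [469.5 338.7  51.2] 144.6
300 303 [469.3 338.   60.1] 136.2
310 303 [470.  338.1  67. ] 129.7
290 350 [474.3 355.3  51. ] 144.9
320 310 [476.  338.8  64.3] 133.9
370 325 [545.  325.    1.1] 214.2
9 [472.6 301.4]
34 [475.1 295. ]
60 [477.8 288. ]
[ 37.03152374  38.24622058  63.16992951 152.08704396] 1244
```

```bash
python3 -c "
from go import *
im,d,P=fcloud()
for c in (300,306,310,345,350): print(c,[(r,*P[r,c].round(0).astype(int)) for r in range(276,296,2)])
im2,d2,P2=cloud('scene')
for c in (468,470,472,478,480,482): print(c,[(r,*P2[r,c].round(0).astype(int)) for r in range(282,300,2)])
ci=camera_info('wrist');print(-np.array(ci['R']).T@ci['t'])
"
```

```text
300 [(276, np.int64(469), np.int64(335), np.int64(36)), (278, np.int64(470), np.int64(335), np.int64(36)), (280, np.int64(471), np.int64(335), np.int64(35)), (282, np.int64(472), np.int64(335), np.int64(36)), (284, np.int64(473), np.int64(334), np.int64(36)), (286, np.int64(469), np.int64(336), np.int64(47)), (288, np.int64(469), np.int64(336), np.int64(50)), (290, np.int64(469), np.int64(337), np.int64(52)), (292, np.int64(469), np.int64(336), np.int64(53)), (294, np.int64(468), np.int64(337), np.int64(56))]
306 [(276, np.int64(470), np.int64(338), np.int64(34)), (278, np.int64(471), np.int64(337), np.int64(35)), (280, np.int64(472), np.int64(337), np.int64(34)), (282, np.int64(473), np.int64(337), np.int64(35)), (284, np.int64(474), np.int64(337), np.int64(35)), (286, np.int64(470), np.int64(338), np.int64(47)), (288, np.int64(470), np.int64(338), np.int64(48)), (290, np.int64(469), np.int64(339), np.int64(51)), (292, np.int64(469), np.int64(339), np.int64(54)), (294, np.int64(469), np.int64(339), np.int64(56))]
310 [(276, np.int64(470), np.int64(340), np.int64(36)), (278, np.int64
[... 3597 characters left out ...]
.int64(493), np.int64(351), np.int64(65)), (294, np.int64(489), np.int64(352), np.int64(54)), (296, np.int64(490), np.int64(353), np.int64(49)), (298, np.int64(485), np.int64(354), np.int64(35))]
482 [(282, np.int64(494), np.int64(347), np.int64(99)), (284, np.int64(494), np.int64(349), np.int64(94)), (286, np.int64(492), np.int64(350), np.int64(86)), (288, np.int64(497), np.int64(352), np.int64(86)), (290, np.int64(490), np.int64(352), np.int64(70)), (292, np.int64(490), np.int64(354), np.int64(65)), (294, np.int64(489), np.int64(355), np.int64(57)), (296, np.int64(490), np.int64(357), np.int64(52)), (298, np.int64(481), np.int64(358), np.int64(34))]
[413.27598313 362.08768885 184.24811737]
```

Both cameras put the closed tips at z ≈ 48 mm while the TCP reads 9 mm. The real fingertips therefore sit about 38 mm behind the reported TCP along the tool axis, with xy fine and camera heights consistent. From here I correct all heights by that amount. Next I open the gripper and descend in steps, watching the force.

play_rows([
  [7,[0,0,0],0],
  [7,[0,0,0],0],
  [7,[0,0,0],0],
  [7,[0,0,0],0],
  [7,[0,0,0],0],
])

```text
clock: 5.35
position: [482.0, 342.5, 9.0]
ee_rot: [-0.438, -3.111, 0.0]
contact_force: [0.4, -0.1, -0.6]
width: 69.9
```

play_rows([
  [7,[0,0,1],0],
  [7,[0,0,2],0],
  [7,[0,0,2.5],0],
  [7,[0,0,2.5],0],
  [7,[0,0,2.5],0],
])

```text
clock: 5.85
position: [481.8, 342.4, -16.4]
ee_rot: [-0.438, -3.11, 0.001]
contact_force: [0.1, 0.5, 0.3]
width: 69.9
```

```bash
python3 -c "
from go import *
chain((482,342.2,-31,2.865))
im,d,P=fcloud()
g=P[200:420,150:500].reshape(-1,3); L=np.array([np.cos(2.862),np.sin(2.862)]);N=np.array([-L[1],L[0]])
q=g[:,:2]-[482,342]; n=q@N; l=q@L
for s in (1,-1):
  m=(s*n>31)&(s*n<50)&(abs(l)<20)&(g[:,2]>6); print(s,m.sum(),np.percentile(g[m][:,2],[0,2,5,10,20,50]).round(1),np.percentile(s*n[m&(g[:,2]<45)],[1,10,50,90]).round(1))
"
```

```text
t 5.85 q [ 0.56  0.13  1.57  0.    1.44 -0.73] pos [481.8 342.4 -16.4] ang 2.862 w 69.9
[-0.03 -0.01  1.46] turn -0.003
1 5427 [23.6 27.8 31.3 35.7 43.3 62.2] [34.3 34.5 34.9 45.2]
-1 5418 [23.5 27.8 31.1 35.7 43.3 62.1] [34.9 35.1 35.6 45.7]
```

play_rows([
  [7,[0,0,1.15],0],
  [5.5,[0,0,1.15],0],
  [4,[0,0,1.15],0],
  [4,[0,0,1.15],0],
  [4,[0,0,1.15],0],
])

```text
clock: 6.4
position: [481.6, 342.3, -28.2]
ee_rot: [-0.438, -3.11, 0.001]
contact_force: [-0.4, -0.4, -3.8]
width: 49.1
```

```bash
python3 -c "
from go import *
chain((482,342.2,45,2.865),(486.5,250,45,2.1),(491.3,150,45,1.480),(491.3,150,-10,1.48))"
```

```text
t 6.40 q [ 0.56  0.14  1.58  0.    1.42 -0.73] pos [481.6 342.3 -28.2] ang 2.862 w 49.1
[-0.04 -0.   -7.32] turn -0.003
[-2.95 -8.75  0.  ] turn 0.765
[-8.87 -4.63  0.  ] turn 0.620
[0.  0.  5.5] turn 0.000
```

play_rows([
  [4,[0,0,-1],0],
  [4,[0,0,-3],0],
  [4,[0,0,-5],0],
  [4,[0,0,-7.3],0],
  [4,[0,0,-7.3],0],
])

```text
clock: 6.9
position: [484.2, 343.9, 50.5]
ee_rot: [0.437, 3.105, 0.008]
contact_force: [0.8, 0.1, -2.8]
width: 49.0
```

play_rows([
  [4,[-0.6,-1.6,0],0.15],
  [4,[-1.2,-3.6,0],0.3],
  [4,[-1.8,-5.6,0],0.45],
  [4,[-2.4,-7.2,0],0.6],
  [4,[-3,-8.8,0],0.76],
])

```text
clock: 7.4
position: [486.0, 248.7, 44.3]
ee_rot: [-1.555, -2.729, 0.002]
contact_force: [-0.4, 0.2, -3.3]
width: 49.0
```

play_rows([
  [4,[-2,-1,0],0.15],
  [4,[-4.4,-2.3,0],0.3],
  [4,[-6.6,-3.5,0],0.45],
  [4,[-8.3,-4.4,0],0.62],
  [4,[-8.8,-4.6,0],0.62],
])

```text
clock: 7.9
position: [492.0, 148.6, 44.5]
ee_rot: [-2.313, -2.126, 0.002]
contact_force: [0.2, -0.1, -3.9]
width: 48.9
```

```bash
python3 -c "
from go import *
chain((491.3,150,0,1.48),(491.3,150,-22,1.48))
print(sense()['contact_force'])
im,d,P=fcloud();np.savez('w4.npz',im=im,d=d,P=P);save('w4.png',im)"
```

```text
t 7.90 q [ 0.23 -0.11  1.71 -0.    1.55  0.31] pos [492.  148.6  44.5] ang 1.487 w 48.9
[ 0.13 -0.08  4.45] turn 0.007
[0.  0.  2.2] turn 0.000
[ 0.24085815 -0.07511007 -3.94716944]
```

View pics/w4.png

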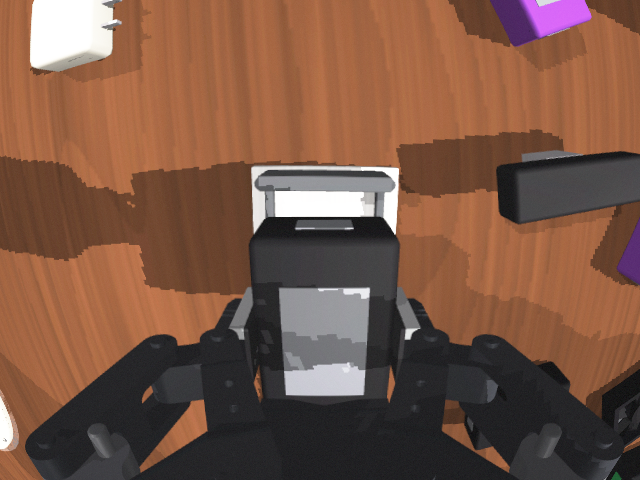

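Wrist picture: the held brick's front edge is at (324,225), square to and centred on the stop bar at (325,182). The key is visible at right (570,185). I'll measure the stop's inner face and the brick's end from this cloud.

```bash
python3 -c "
from go import *
P=np.load('w4.npz')['P']; a=1.487
u=np.array([np.cos(a),np.sin(a)]);w=np.array([u[1],-u[0]])
g=P[165:200,240:410].reshape(-1,3); m=(g[:,2]>33)&(g[:,2]<40); s=g[m][:,:2]; print('stop',s.mean(0),len(s)); 
(c,wh,an)=cv2.minAreaRect(s.astype(np.float32)); print(c,wh,an, np.percentile(s@u,[2,10,50,90,98]),np.percentile(s@w,[1,99]))
g=P[220:300,240:410].reshape(-1,3); m=(g[:,2]>95)&(g[:,2]<115)
b=g[m][:,:2]; print('brick z',np.median(g[m][:,2]),'front',np.percentile(b@u,[95,99,99.8]),'lat',np.percentile(b@w,[1,99]))
p=sense()['position'][:2]; print('tcp',p@u,p@w)
"
```

```text
stop [496.36108873 194.33011215] 2154
(496.2471618652344, 194.09637451171875) (8.423480987548828, 67.86534118652344) 84.7969970703125 [231.14065992 231.98533517 235.21518421 238.3852572  238.93943962] [445.21792205 511.3290063 ]
brick z 107.1099982561644 front [227.66365094 227.96754914 228.16544731] lat [453.92668733 501.92914542]
tcp 189.5942131098959 478.0621251919577
```

play_rows([
  [4,[0,0,2],0.007],
  [4,[0,0,4],0.007],
  [4,[0,0,5.6],0.007],
  [4,[0,0,6.2],0.007],
  [4,[0,0,6.2],0.007],
])

```text
clock: 8.45
position: [491.4, 150.9, -17.8]
ee_rot: [-2.311, -2.125, 0.003]
contact_force: [0.6, 0.3, -2.9]
width: 49.1
```

```bash
python3 -c "
from go import *
chain((491.3,150,-22,1.48));print(sense()['contact_force'],sense()['torque'])"
```

```text
t 8.45 q [ 0.23 -0.07  1.78  0.    1.43  0.32] pos [491.4 150.9 -17.8] ang 1.487 w 49.1
[-0.09 -0.    0.42] turn 0.007
[ 0.62453676  0.31221524 -2.93924262] [0.04707261 0.02582707 0.03777609]
```

play_rows([
  [4,[-0.15,0,0.15],0],
  [4,[-0.15,0,0.3],0],
  [4,[-0.15,0,0.4],0],
  [4,[-0.15,0,0.45],0],
  [4,[-0.15,0,0.45],0],
])

```text
clock: 8.95
position: [492.4, 149.0, -20.8]
ee_rot: [2.315, 2.124, 0.0]
contact_force: [-0.0, 0.3, -4.1]
width: 49.6
```

play_rows([
  [4,[0,0,0.08],0],
  [4,[0,0,0.15],0],
  [4,[0,0,0.15],0],
])

```text
clock: 9.25
position: [492.6, 149.1, -21.1]
ee_rot: [2.315, 2.124, 0.001]
contact_force: [-3.8, -0.4, 5.4]
width: 49.2
```

play_rows([
  [4,[0,0,0.1],0],
  [4,[0,0,0.1],0],
])

```text
clock: 9.45
position: [492.6, 149.1, -21.2]
ee_rot: [2.314, 2.124, 0.001]
contact_force: [-6.5, -2.2, 10.3]
width: 48.6
```

play_rows([
  [4,[0.15,0,-0.1],0],
  [4,[0.3,0,-0.1],0],
  [4,[0.3,0,-0.1],0],
])

```text
clock: 9.75
position: [493.4, 151.1, -21.2]
ee_rot: [2.313, 2.122, 0.0]
contact_force: [-2.4, -5.2, 6.6]
width: 49.2
```

play_rows([
  [5.4,[0.3,0,-0.1],0],
  [6.3,[0.3,0,-0.1],0],
  [7,[0.3,0,-0.1],0],
  [7,[0.3,0,-0.1],0],
])

```text
clock: 10.15
position: [492.7, 155.2, -21.7]
ee_rot: [-2.314, -2.124, 0.0]
contact_force: [0.3, 0.2, 0.7]
width: 70.5
```

```bash
python3 -c "
from go import *
chain((493.4,151,60,1.487),(560,80,60,0.8),(633.7,10.9,40,.06),(633.7,10.9,-28,.06));print(sense()['contact_force'])"
```

```text
t 10.15 q [ 0.24 -0.06  1.78  0.    1.42  0.32] pos [492.7 155.2 -21.7] ang 1.485 w 70.5
[-0.41  0.1  -8.17] turn -0.002
[-6.52  7.23  0.  ] turn 0.687
[ 0.18 10.1   2.  ] turn 0.740
[0.  0.  6.8] turn 0.000
[0.32133489 0.22479647 0.73190981]
```

play_rows([
  [7,[0,0,-2],0],
  [7,[0,0,-5],0],
  [7,[0,0,-8],0],
  [7,[0,0,-8],0],
])

```text
clock: 10.55
position: [495.5, 155.7, 63.7]
ee_rot: [2.312, 2.121, 0.012]
contact_force: [0.5, 0.3, 1.0]
width: 70.0
```

play_rows([
  [7,[-1.3,1.4,0],0.14],
  [7,[-2.6,2.9,0],0.28],
  [7,[-3.9,4.3,0],0.42],
  [7,[-5.2,5.8,0],0.55],
  [7,[-6.9,7.2,0],0.69],
])

```text
clock: 11.05
position: [558.9, 79.8, 57.6]
ee_rot: [-2.899, -1.208, 0.001]
contact_force: [0.3, -0.3, -0.3]
width: 69.8
```

play_rows([
  [7,[0,2,0.4],0.15],
  [7,[0,4,0.8],0.3],
  [7,[0.1,6,1.2],0.45],
  [7,[0.1,8,1.6],0.6],
  [7,[0.2,10.1,2],0.74],
])

```text
clock: 11.55
position: [632.2, 10.2, 37.2]
ee_rot: [-3.14, -0.077, 0.002]
contact_force: [-0.1, 0.4, -0.0]
width: 70.1
```

```bash
cat >> go.py <<'E'
def topfit(P,c,z,r=60,tol=5):
    m=(abs(P[...,2]-z)<tol)&(np.hypot(P[...,0]-c[0],P[...,1]-c[1])<r)
    (x,y),(w,h),_=q=cv2.minAreaRect(P[m][:,:2].astype(np.float32)); b=cv2.boxPoints(q);e=b[1]-b[0];f=b[2]-b[1];L=e if e@e>f@f else f
    print('fit %.1f %.1f  %.1fx%.1f ang %.3f n %d'%(x,y,max(w,h),min(w,h),np.arctan2(L[1],L[0])%np.pi,m.sum()))
E
python3 -c "
from go import *
chain((633.7,10.9,40,.06),(633.7,10.9,-28,.06))
im,d,P=fcloud();topfit(P,(633.7,10.9),34)
im,d,P=cloud('side');P[...,2]+=1.5;topfit(P,(493.5,152.5),40,55,3.5);im,d,P=cloud('scene');P[...,2]-=1.5;topfit(P,(493.5,152.5),40,55,3)"
```

```text
t 11.55 q [-0.04  0.21  1.39  0.    1.55  1.48] pos [632.2  10.2  37.2] ang 0.049 w 70.1
[ 0.15 -0.06 -0.28] turn -0.011
[0.  0.  6.8] turn 0.000
fit 635.1 7.4  79.9x50.4 ang 0.066 n 13624
fit 491.1 157.9  92.0x63.5 ang 1.398 n 612
fit 493.9 155.0  88.3x58.6 ang 1.503 n 589
```

play_rows([
  [7,[0.25,0.1,1],-0.015],
  [7,[0.25,0.1,1],-0.015],
  [7,[0.25,0.1,1],-0.015],
  [7,[0.25,0.1,1],-0.015],
])

```text
clock: 12.1
position: [634.5, 10.4, 28.7]
ee_rot: [-3.139, -0.111, -0.0]
contact_force: [0.1, 0.1, -0.4]
width: 70.3
```

```bash
python3 -c "
from go import *
im,d,P=fcloud();topfit(P,(633.7,10.9),34);chain((634.7,9,-28,.063))"
```

```text
fit 635.0 7.4  79.7x50.4 ang 0.070 n 14470
t 12.15 q [-0.04  0.21  1.4   0.    1.53  1.46] pos [634.6  10.3  28.9] ang 0.071 w 70.1
[-0.01  0.13  5.69] turn 0.008
```

play_rows([
  [7,[0,0.2,1.5],0],
  [7,[0,0.2,3],0],
  [7,[0,0.2,4.5],0],
  [7,[0,0.2,5.4],0],
  [7,[0,0.2,5.7],0],
])

```text
clock: 12.65
position: [633.3, 7.9, -31.3]
ee_rot: [-3.139, -0.11, 0.006]
contact_force: [-0.3, 0.1, 0.2]
width: 70.4
```

play_rows([
  [5.5,[0,0,0],0],
  [4,[0,0,0],0],
  [4,[0,0,0],0],
  [4,[0,0,0],0],
  [4,[0,0,0],0],
])

```text
clock: 13.15
position: [634.9, 7.9, -28.3]
ee_rot: [3.14, 0.11, 0.001]
contact_force: [0.6, 0.7, -1.1]
width: 49.1
```

```bash
python3 -c "
from go import *
chain((634.7,9,45,.06),(560,35,45,.77),(484.0,67,45,1.48))"
```

```text
t 13.15 q [-0.04  0.26  1.45  0.    1.43  1.46] pos [634.9   7.9 -28.3] ang 0.070 w 49.1
[-0.01 -0.11 -7.33] turn 0.010
[-7.3  -3.04  0.  ] turn -0.710
[-3.23 -7.59  0.  ] turn -0.710
```

play_rows([
  [4,[0,0,-1],0],
  [4,[0,0,-3],0],
  [4,[0,0,-5],0],
  [4,[0,0,-7.3],0],
  [4,[0,0,-7.3],0],
])

```text
clock: 13.65
position: [637.2, 7.9, 49.5]
ee_rot: [3.139, 0.11, 0.012]
contact_force: [1.4, -0.2, -2.3]
width: 49.2
```

play_rows([
  [4,[-1.5,-0.6,0],-0.14],
  [4,[-3,-1.2,0],-0.28],
  [4,[-4.5,-1.8,0],-0.42],
  [4,[-6,-2.4,0],-0.56],
  [4,[-7.3,-3,0],-0.7],
])

```text
clock: 14.15
position: [558.5, 32.9, 43.1]
ee_rot: [-2.908, -1.188, 0.003]
contact_force: [0.2, -0.2, -3.1]
width: 48.9
```

play_rows([
  [4,[-0.7,-1.6,0],-0.14],
  [4,[-1.4,-3.2,0],-0.28],
  [4,[-2.1,-4.8,0],-0.42],
  [4,[-2.8,-6.4,0],-0.56],
  [4,[-3.2,-7.6,0],-0.71],
])

```text
clock: 14.65
position: [482.4, 65.3, 43.3]
ee_rot: [-2.313, -2.124, 0.002]
contact_force: [0.6, -0.5, -3.5]
width: 49.2
```

play_rows([
  [4,[0,0,1],0],
  [4,[0,0,1],0],
  [4,[0,0,1],0],
])

```text
clock: 14.95
position: [483.8, 64.7, 33.4]
ee_rot: [-2.323, -2.114, 0.002]
contact_force: [1.0, 0.5, -3.2]
width: 48.5
```

```bash
cat >> go.py <<'E'
def rowview(name,a=1.48):
    st=sense();im,d,P=fcloud();save(name,im)
    u=np.array([np.cos(a),np.sin(a)]);w=np.array([u[1],-u[0]]);sp=np.array([471,-74.])
    T=lambda X:np.stack([(X-sp)@w,(X-sp)@u-118],-1)
    g=P.reshape(-1,3);t=T(g[:,:2]);p=st['position'];print('tcp tray',T(p[:2]).round(1),'z %.1f'%p[2],'F',st['contact_force'].round(1))
    m=(abs(g[:,2]-40)<2.5)&(abs(t[:,0])<24)&(t[:,1]<138); 
    if m.sum()>50: print('placed top z %.1f'%np.median(g[m][:,2]),'y',np.percentile(t[m][:,1],[0.3,1,99,99.7]).round(1),'x',np.percentile(t[m][:,0],[1,99]).round(1),m.sum())
    zt=p[2]+28+34; m=(abs(g[:,2]-zt)<4)&(abs(t[:,0])<32)&(abs(t[:,1]-T(p[:2])[1])<60)
    if m.sum()>50: print('held top z %.1f'%np.median(g[m][:,2]),'front y',np.percentile(t[m][:,1],[95,99,99.8]).round(1),'x',np.percentile(t[m][:,0],[1,99]).round(1))
    return P,t.reshape(480,640,2)
E
python3 -c "
from go import *
rowview('w5.png');chain((484,67,-20,1.48))"
```

```text
tcp tray [ 0.1 21.3] z 33.4 F [ 1.   0.5 -3.2]
placed top z 40.5 y [ 67.2  68.1 137.3 137.8] x [-22.5  23.5] 15792
held top z 96.2 front y [59.5 61.  61.3] x [-24.4  25. ]
t 15.00 q [ 0.06 -0.18  1.79 -0.    1.54  0.16] pos [484.1  64.7  33.9] ang 1.477 w 49.1
[ 0.23 -0.03  5.39] turn -0.003
```

play_rows([
  [4,[0.15,0,1.5],0],
  [4,[0.25,0,3],0],
  [4,[0.25,0,4.4],0],
  [4,[0.25,0,4.9],0],
  [4,[0.25,0,5.1],0],
])

```text
clock: 15.5
position: [483.2, 67.4, -18.2]
ee_rot: [-2.319, -2.117, 0.003]
contact_force: [0.5, -0.0, -4.1]
width: 49.2
```

play_rows([
  [4,[0,0,0],0],
  [4,[0,0,0],0],
  [4,[0,0,0.1],0],
  [4,[0,0,0.2],0],
  [4,[0,0,0.25],0],
])

```text
clock: 16.0
position: [484.4, 67.5, -18.9]
ee_rot: [2.32, 2.118, 0.001]
contact_force: [-0.4, 0.0, -4.5]
width: 49.1
```

```bash
python3 -c "
from go import *
rowview('w6.png')"
```

```text
tcp tray [ 0.5 24.2] z -18.9 F [-0.4  0.  -4.5]
placed top z 40.6 y [ 32.1  62.8 137.2 137.8] x [-22.6  23.5] 33185
held top z 43.7 front y [80.6 83.5 84. ] x [-24.1  25.3]
```

play_rows([
  [4,[0,0,0.1],0],
  [4,[0,0,0.2],0],
  [4,[0,0,0.25],0],
  [4,[0,0,0.25],0],
])

```text
clock: 16.45
position: [484.3, 67.5, -21.1]
ee_rot: [2.32, 2.118, 0.0]
contact_force: [-3.1, -0.9, 0.5]
width: 49.4
```

play_rows([
  [4,[0.1,0,0.05],0],
  [4,[0.2,0,0.05],0],
  [4,[0.3,0,0.05],0],
  [4,[0.3,0,0.05],0],
])

```text
clock: 16.85
position: [485.2, 69.7, -21.1]
ee_rot: [2.319, 2.116, 0.0]
contact_force: [-1.1, -3.8, 4.9]
width: 49.4
```

play_rows([
  [4,[0.1,0,0],0],
  [4,[0.15,0,0],0],
  [4,[0.15,0,0],0],
])

```text
clock: 17.15
position: [485.2, 70.1, -21.1]
ee_rot: [2.318, 2.115, -0.002]
contact_force: [-2.5, -8.8, 4.8]
width: 48.7
```

play_rows([
  [5.4,[-0.1,0,0],0],
  [6.3,[-0.1,0,0],0],
  [7,[-0.1,0,0],0],
  [7,[-0.1,0,0],0],
])

```text
clock: 17.55
position: [484.6, 71.4, -22.1]
ee_rot: [-2.32, -2.118, -0.001]
contact_force: [0.0, 0.3, 0.1]
width: 70.4
```

play_rows([
  [7,[0,0,-1],0],
  [7,[0,0,-3],0],
  [7,[0,0,-5.5],0],
  [7,[0,0,-8],0],
  [7,[0,0,-8],0],
])

```text
clock: 18.05
position: [487.1, 71.4, 63.1]
ee_rot: [2.316, 2.115, 0.01]
contact_force: [0.6, -0.4, 0.7]
width: 69.7
```

```bash
python3 -c "
from go import *
rowview('w7.png')
chain((570,-60,60,0.75),(662.5,-170,45,-.07),(662.5,-183.3,-28,-.07))"
```

```text
tcp tray [ 2.9 28.2] z 63.1 F [ 0.6 -0.4  0.7]
placed top z 40.5 y [-11.5  -9.6 136.6 137.6] x [-22.8  23.5] 22185
t 18.10 q [ 0.08 -0.19  1.75  0.    1.58  0.17] pos [486.2  71.3  60.8] ang 1.480 w 70.0
[-12.31   9.54   0.12] turn 0.730
[-0.73 14.35  1.5 ] turn 0.820
[0.09 1.33 7.3 ] turn 0.000
```

play_rows([
  [7,[-2.4,1.9,0],0.14],
  [7,[-4.9,3.8,0],0.28],
  [7,[-7.4,5.7,0],0.42],
  [7,[-9.9,7.6,0],0.56],
  [7,[-12.3,9.5,0],0.73],
])

```text
clock: 18.6
position: [567.8, -61.1, 56.6]
ee_rot: [-2.914, -1.17, 0.003]
contact_force: [-0.1, 0.9, -0.7]
width: 69.7
```

play_rows([
  [7,[-0.1,2.8,0.3],0.15],
  [7,[-0.2,5.6,0.6],0.3],
  [7,[-0.4,8.4,0.9],0.45],
  [7,[-0.5,11.2,1.2],0.6],
  [7,[-0.7,14.2,1.5],0.75],
])

```text
clock: 19.1
position: [661.8, -167.4, 41.2]
ee_rot: [-3.141, -0.022, 0.003]
contact_force: [-0.3, 0.6, 0.6]
width: 69.9
```

play_rows([
  [7,[0,1.2,1],0.07],
  [7,[0,1.2,1],0.07],
  [7,[0,1.2,1],0.07],
  [7,[0,1.2,1],0.07],
])

```text
clock: 19.5
position: [661.8, -178.0, 33.1]
ee_rot: [-3.14, 0.075, 0.0]
contact_force: [-0.4, -0.1, 0.1]
width: 69.9
```

```bash
python3 -c "
from go import *
im,d,P=fcloud();topfit(P,(662.5,-183.3),34);chain((662.5,-184,-28,-.07))"
```

```text
fit 663.2 -186.8  80.5x50.4 ang 3.107 n 14033
t 19.55 q [-0.31  0.35  1.23  0.    1.56  1.31] pos [ 662.1 -178.    33.6] ang -0.048 w 70.3
[0.07 0.6  6.16] turn 0.022
```

play_rows([
  [7,[0.1,0.5,1],-0.01],
  [7,[0.1,0.8,3],-0.01],
  [7,[0.1,0.8,4.8],-0.01],
  [7,[0.1,0.8,5.8],-0.01],
  [7,[0.1,0.8,6.15],-0.01],
])

```text
clock: 20.05
position: [661.3, -186.3, -31.1]
ee_rot: [-3.14, 0.062, 0.005]
contact_force: [-0.5, -0.7, -0.0]
width: 69.7
```

play_rows([
  [5.5,[0,0,0],0],
  [4,[0,0,0],0],
  [4,[0,0,0],0],
  [4,[0,0,0],0],
  [4,[0,0,0],0],
])

```text
clock: 20.55
position: [662.9, -187.0, -28.0]
ee_rot: [3.141, -0.063, 0.001]
contact_force: [-0.3, -0.1, -1.0]
width: 49.5
```

```bash
python3 -c "
from go import *
chain((663,-186.5,47,-.04),(570,-100,47,.7),(477.0,-17,47,1.48))"
```

```text
t 20.55 q [-0.32  0.39  1.29  0.    1.46  1.29] pos [ 662.9 -187.   -28. ] ang -0.040 w 49.5
[ 0.01 -0.05 -7.5 ] turn -0.000
[-9.64 -8.27  0.  ] turn -0.740
[ -1.77 -12.34   0.  ] turn -0.780
```

play_rows([
  [4,[0,0,-1],0],
  [4,[0,0,-3],0],
  [4,[0,0,-5],0],
  [4,[0,0,-7.5],0],
  [4,[0,0,-7.5],0],
])

```text
clock: 21.05
position: [664.9, -187.9, 52.0]
ee_rot: [3.138, -0.063, 0.012]
contact_force: [-0.3, -0.0, -2.0]
width: 49.1
```

play_rows([
  [4,[-1.9,-1.6,0],-0.15],
  [4,[-3.8,-3.2,0],-0.3],
  [4,[-5.7,-4.8,0],-0.45],
  [4,[-7.6,-6.5,0],-0.6],
  [4,[-9.6,-8.3,0],-0.74],
])

```text
clock: 21.55
position: [568.6, -99.5, 45.0]
ee_rot: [-2.947, -1.085, 0.002]
contact_force: [-0.7, 0.2, -3.7]
width: 49.2
```

play_rows([
  [4,[-0.3,-2.5,0],-0.15],
  [4,[-0.6,-5,0],-0.3],
  [4,[-0.9,-7.5,0],-0.45],
  [4,[-1.2,-10.1,0],-0.6],
  [4,[-1.4,-12.6,0],-0.74],
])

```text
clock: 22.05
position: [476.6, -12.2, 45.2]
ee_rot: [-2.355, -2.077, 0.002]
contact_force: [0.0, -0.6, -3.4]
width: 48.8
```

play_rows([
  [4,[0,0,0.8],-0.04],
  [4,[0,0,0.8],-0.04],
  [4,[0,0,0.8],-0.04],
])

```text
clock: 22.35
position: [477.8, -12.9, 37.8]
ee_rot: [-2.321, -2.116, 0.001]
contact_force: [-0.6, -0.5, -3.3]
width: 48.7
```

```bash
python3 -c "
from go import *
rowview('w8.png');chain((476.7,-11.8,-20,1.48))"
```

```text
tcp tray [  1.2 -56.5] z 37.8 F [-0.6 -0.5 -3.3]
placed top z 40.5 y [-12.3 -11.7  78.1  78.8] x [-23.1  23.5] 19289
held top z 100.3 front y [-18.3 -16.6 -16.3] x [-23.4  26. ]
t 22.40 q [-0.1  -0.21  1.81 -0.    1.55 -0.01] pos [478.1 -13.1  38.2] ang 1.478 w 49.2
[ 0.12 -0.15  5.82] turn -0.002
```

play_rows([
  [4,[0.05,-0.1,1.5],0],
  [4,[0.1,-0.1,3],0],
  [4,[0.1,-0.1,4.6],0],
  [4,[0.1,-0.1,5.3],0],
  [4,[0.1,-0.1,5.5],0],
])

```text
clock: 22.9
position: [475.9, -11.7, -18.7]
ee_rot: [-2.319, -2.116, 0.004]
contact_force: [-0.5, 0.5, -3.6]
width: 49.1
```

play_rows([
  [4,[0,0,0],0],
  [4,[0,0,0.1],0],
  [4,[0,0,0.2],0],
  [4,[0,0,0.3],0],
  [4,[0,0,0.35],0],
])

```text
clock: 23.4
position: [477.4, -11.7, -19.8]
ee_rot: [2.32, 2.118, 0.001]
contact_force: [0.2, -0.9, -3.3]
width: 49.4
```

play_rows([
  [4,[0,0,0.08],0],
  [4,[0,0,0.16],0],
  [4,[0,0,0.18],0],
  [4,[0,0,0.18],0],
])

```text
clock: 23.8
position: [477.4, -11.7, -21.1]
ee_rot: [2.32, 2.118, 0.0]
contact_force: [-3.3, 0.8, 4.1]
width: 49.2
```

play_rows([
  [4,[0.1,0,0.05],0],
  [4,[0.2,0,0.05],0],
  [4,[0.3,0,0.05],0],
  [4,[0.3,0,0.05],0],
])

```text
clock: 24.2
position: [478.3, -10.1, -21.1]
ee_rot: [2.318, 2.115, -0.001]
contact_force: [-2.5, -5.5, 5.5]
width: 49.0
```

play_rows([
  [4,[0.1,0,0],0],
  [4,[0.1,0,0],0],
  [4,[0.1,0,0],0],
])

```text
clock: 24.5
position: [478.5, -9.7, -21.1]
ee_rot: [2.318, 2.115, -0.002]
contact_force: [-2.6, -6.2, 5.1]
width: 48.9
```

play_rows([
  [5.4,[-0.05,0,0],0],
  [6.3,[-0.05,0,0],0],
  [7,[-0.05,0,0],0],
  [7,[-0.05,0,0],0],
])

```text
clock: 24.9
position: [477.6, -8.1, -22.5]
ee_rot: [-2.32, -2.118, -0.0]
contact_force: [0.5, -0.3, -0.7]
width: 70.1
```

play_rows([
  [7,[0,0,-1],0],
  [7,[0,0,-3],0],
  [7,[-2,0,-6],0],
  [7,[-5,0,-9],0],
  [7,[-9,0,-11],0],
])

```text
clock: 25.4
position: [470.3, -98.0, 91.1]
ee_rot: [2.315, 2.119, 0.004]
contact_force: [0.4, -0.0, 0.4]
width: 69.8
```

play_rows([
  [7,[-5,0,0],0],
  [7,[-7,0,0],0],
  [7,[-7,0,0],0],
  [7,[-7,0,0],0],
])

```text
clock: 25.8
position: [463.1, -167.5, 88.1]
ee_rot: [-2.321, -2.117, -0.001]
contact_force: [0.0, 0.5, -0.1]
width: 70.2
```

```bash
python3 -c "
from go import *
P,t=rowview('w9.png');np.savez('w9.npz',P=P,t=t)
z=P[...,2]
import numpy as np
g=t[(abs(z-40)<2.5)&(t[...,1]<-96)&(abs(t[...,0])<60)];print('cam',g.mean(0),len(g))
if len(g)>20:
  c,r=cv2.minEnclosingCircle(g.astype(np.float32));print(c,r)
g=t[(z>60)&(z<68)&(abs(t[...,0])<15)&(abs(t[...,1]+118)<15)];print('spin',g.mean(0) if len(g) else 0,len(g))"
```

```text
tcp tray [   0.6 -211.8] z 88.1 F [ 0.   0.5 -0.1]
placed top z 40.5 y [-168.4 -167.2  -58.4  -57.7] x [-23.4  23. ] 9846
cam [ -12.03542995 -140.22219422] 7560
(-10.402498245239258, -136.85018920898438) 32.89258575439453
spin [  -0.65108267 -121.21053943] 510
```

View pics/w9.png

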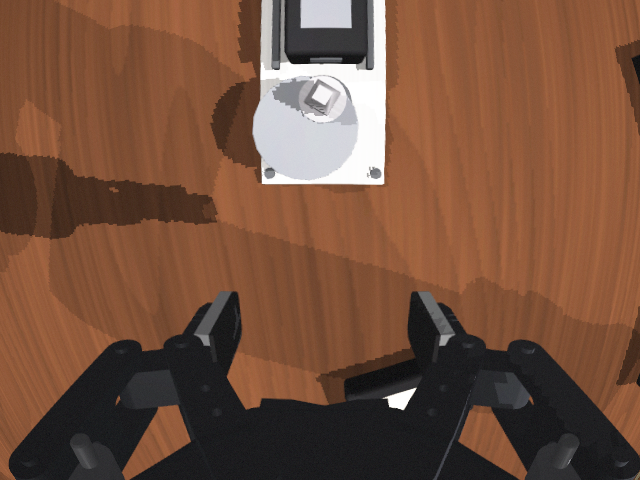

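Wrist picture: the cam disc is centred at (305,128) and the spindle's top square, rotated, at (321,96). The last brick lies straight in the channel at (325,35). The cam turn works out at t ≈ 0.55. Now the key.

```bash
python3 -c "
from go import *
f=np.load('w9.npz');P=f['P'];t=f['t'];z=P[...,2]
m=(z>64)&(z<69)&(np.hypot(t[...,0]+.6,t[...,1]+121)<12);print('spin top',P[m].mean(0),m.sum(),cv2.minAreaRect(t[m].astype(np.float32)))
m=((abs(z-40)<3)&(t[...,1]<-100)&(np.hypot(t[...,0]+10,t[...,1]+137)<40)).astype(np.uint8)
cn=max(cv2.findContours(m,0,2)[0],key=len)[:,0]
q=t[cn[:,1],cn[:,0]]; 
from scipy.optimize import least_squares
r=least_squares(lambda p:np.hypot(q[:,0]-p[0],q[:,1]-p[1])-32,[-10,-137],loss='soft_l1');print('disc',r.x,np.median(abs(r.fun)))
chain((540,-40,95,1.15),(620,120,80,.5),(639,190,45,.093))"
```

```text
spin top [470.11571883 -76.86676918  66.05276284] 317 ((-0.67015141248703, -120.81370544433594), (10.17103385925293, 9.681534767150879), 57.444847106933594)
disc [ -10.64254242 -137.6701978 ] 0.6806730681836406
t 25.85 q [-0.42 -0.2   1.7   0.    1.63 -0.32] pos [ 463.1 -166.9   87.9] ang 1.480 w 69.8
[13.33  6.51 -0.7 ] turn 0.330
[17.87  0.77  1.5 ] turn 0.650
[ 5.02 -5.23  3.5 ] turn 0.407
```

play_rows([
  [7,[2.7,1.3,-0.1],0.07],
  [7,[5.4,2.6,-0.2],0.14],
  [7,[8.1,3.9,-0.4],0.2],
  [7,[10.8,5.2,-0.5],0.27],
  [7,[13.3,6.5,-0.7],0.33],
])

```text
clock: 26.35
position: [540.2, -38.0, 94.8]
ee_rot: [-2.636, -1.708, -0.0]
contact_force: [-0.3, -0.6, 0.6]
width: 69.7
```

play_rows([
  [7,[3.6,0.2,0.3],0.13],
  [7,[7.2,0.3,0.6],0.26],
  [7,[10.8,0.5,0.9],0.39],
  [7,[14.4,0.6,1.2],0.52],
  [7,[17.9,0.8,1.5],0.65],
])

```text
clock: 26.85
position: [620.1, 122.6, 79.7]
ee_rot: [-3.045, -0.773, 0.0]
contact_force: [0.1, -0.2, -0.7]
width: 70.0
```

play_rows([
  [7,[1.6,-1.7,1],0.13],
  [7,[3.3,-3.5,2],0.26],
  [7,[5,-5.2,2.5],0.41],
  [7,[5,-5.2,2.5],0.41],
  [7,[5,-5.2,2.5],0.41],
])

```text
clock: 27.35
position: [638.4, 190.2, 54.3]
ee_rot: [3.138, 0.149, -0.002]
contact_force: [-0.5, -0.8, 0.9]
width: 70.2
```

```bash
python3 -c "
from go import *
im,d,P=fcloud();save('w10.png',im);topfit(P,(639,190),54,65);chain((639,189,-27,.093))"
```

```text
fit 639.6 188.0  100.0x29.2 ang 0.093 n 10031
t 27.40 q [ 0.24  0.29  1.27 -0.    1.59  1.71] pos [638.8 189.4  54.9] ang 0.094 w 69.9
[0.02 0.04 8.19] turn 0.001
```

play_rows([
  [7,[0.05,0.1,2],0],
  [7,[0.05,0.1,4],0],
  [7,[0.05,0.1,6],0],
  [7,[0.05,0.1,7.5],0],
  [7,[0.05,0.1,8.1],0],
])

```text
clock: 27.9
position: [638.8, 186.9, -28.0]
ee_rot: [3.138, 0.141, -0.004]
contact_force: [-0.4, -0.7, 0.3]
width: 69.9
```

play_rows([
  [6,[0,0,0],0],
  [4.5,[0,0,0],0],
  [3.3,[0,0,0],0],
  [2,[0,0,0],0],
  [2,[0,0,0],0],
])

```text
clock: 28.4
position: [640.8, 188.0, -24.7]
ee_rot: [-3.138, -0.141, -0.004]
contact_force: [0.8, -0.2, 4.9]
width: 28.3
```

play_rows([
  [2,[0,0,0],0],
  [2,[0,0,0],0],
  [2,[0,0,0],0],
])

```text
clock: 28.7
position: [640.8, 188.0, -24.7]
ee_rot: [-3.138, -0.141, -0.004]
contact_force: [-0.2, -0.6, 5.7]
width: 28.5
```

```bash
python3 -c "
from go import *
chain((639.4,188.2,70,.093),(590,100,75,.35),(530,10,75,0.65),(470.1,-76.8,75,.93))"
```

```text
t 28.70 q [ 0.23  0.33  1.35 -0.    1.45  1.72] pos [640.8 188.  -24.7] ang 0.090 w 28.5
[-0.11 -0.04 -9.47] turn -0.003
[-5.74  8.32 -0.5 ] turn -0.257
[-8.72  6.4   0.  ] turn -0.300
[-10.02   3.28   0.  ] turn -0.280
```

play_rows([
  [2,[0,0,-2],0],
  [2,[0,0,-4],0],
  [2,[0,0,-6.5],0],
  [2,[0,0,-9.5],0],
  [2,[0,0,-9.5],0],
])

```text
clock: 29.2
position: [642.1, 188.3, 73.9]
ee_rot: [-3.137, -0.141, -0.012]
contact_force: [0.3, -0.5, -0.9]
width: 28.7
```

play_rows([
  [2,[-1.1,1.6,-0.1],-0.05],
  [2,[-2.3,3.3,-0.2],-0.1],
  [2,[-3.4,5,-0.3],-0.15],
  [2,[-4.6,6.7,-0.4],-0.2],
  [2,[-5.7,8.3,-0.5],-0.26],
])

```text
clock: 29.7
position: [589.1, 99.1, 71.5]
ee_rot: [-3.093, -0.55, 0.005]
contact_force: [-0.3, -0.3, -1.3]
width: 28.4
```

play_rows([
  [2,[-1.7,1.3,0],-0.06],
  [2,[-3.4,2.6,0],-0.12],
  [2,[-5.1,3.8,0],-0.18],
  [2,[-6.9,5.1,0],-0.24],
  [2,[-8.7,6.4,0],-0.3],
])

```text
clock: 30.2
position: [529.3, 9.4, 71.6]
ee_rot: [-2.975, -1.006, 0.004]
contact_force: [-0.4, -0.5, -1.0]
width: 28.2
```

play_rows([
  [2,[-2,0.7,0],-0.06],
  [2,[-4,1.4,0],-0.12],
  [2,[-6,2,0],-0.18],
  [2,[-8,2.6,0],-0.24],
  [2,[-9.5,3.1,0],-0.28],
])

```text
clock: 30.7
position: [472.3, -72.9, 71.8]
ee_rot: [-2.806, -1.41, 0.003]
contact_force: [0.2, -0.2, -0.9]
width: 28.4
```

play_rows([
  [2,[0,0,0],0],
  [2,[0,0,0],0],
  [2,[0,0,0],0],
])

```text
clock: 31.0
position: [473.8, -71.6, 72.9]
ee_rot: [-2.808, -1.408, 0.001]
contact_force: [-0.1, 0.3, -1.8]
width: 28.2
```

```bash
python3 -c "
from go import *
chain((470.1,-76.8,75,.93)); s=sense();p=s['position'];print(s['contact_force'])
im,d,P=fcloud();save('w11.png',im)
for h in range(52,60,3): pass
z=P[...,2];m=(np.hypot(P[...,0]-p[0],P[...,1]-p[1])<70)&(z>p[2]+60)&(z<p[2]+100);print(np.percentile(z[m]-p[2],[5,25,50,75,95]))
topfit(P,p[:2],p[2]+24.7+54,65)
m=(z>62)&(z<69)&(np.hypot(P[...,0]-470,P[...,1]+77)<14);print('spin',P[m].mean(0) if m.sum() else 0,m.sum())"
```

```text
t 31.00 q [-0.22 -0.23  1.76  0.    1.61  0.42] pos [473.8 -71.6  72.9] ang 0.930 w 28.2
[-0.64  0.01 -0.21] turn -0.000
[-0.0701596   0.26280887 -1.81542232]
[72.30673334 78.52192829 79.28583588 87.63815951 96.7304687 ]
fit 479.9 -66.3  76.1x75.9 ang 1.768 n 20566
spin 0 0
```

View pics/w11.png

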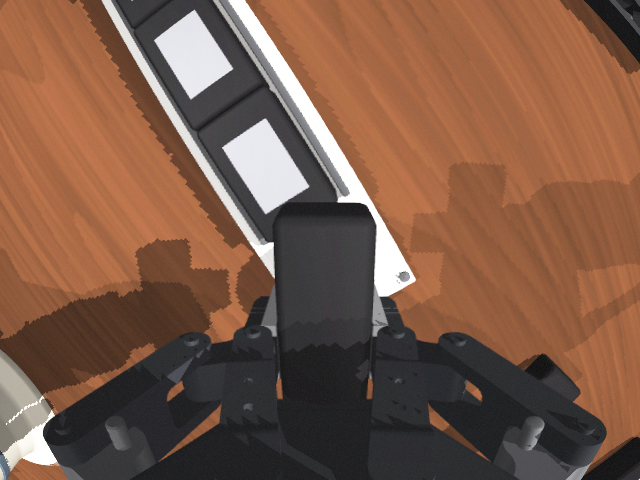

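Wrist picture: the key's bar, (275–375, 205–400), is held straight. The bricks lie in one row in the channel, at (193,55) and (265,165). I'll measure the bar's front end against the TCP.

```bash
python3 -c "
from go import *
st,R,a=state();p=st['position'];im,d,P=fcloud()
Q=(P[190:300,265:385]-p)@R  # tool coords
q=Q.reshape(-1,3);m=(q[:,2]<-70)&(q[:,2]>-85);q=q[m]
print(len(q),'x',np.percentile(q[:,0],[50,95,99,99.8]).round(1),'y',np.percentile(q[:,1],[1,50,99]).round(1),'z',np.median(q[:,2]).round(1))
chain((470.1,-76.8,55,.93))"
```

```text
9004 x [38.3 48.7 49.1 49.2] y [-13.9   0.   14.1] z -78.7
t 31.10 q [-0.22 -0.23  1.76  0.    1.61  0.42] pos [474.  -71.5  73.3] ang 0.930 w 28.3
[-0.66  0.    1.83] turn 0.000
```

play_rows([
  [2,[-0.3,0,0.6],0],
  [2,[-0.6,0,1.2],0],
  [2,[-0.6,0,1.8],0],
  [2,[-0.6,0,1.8],0],
  [2,[-0.6,0,1.8],0],
])

```text
clock: 31.6
position: [470.1, -76.9, 55.3]
ee_rot: [-2.808, -1.408, 0.001]
contact_force: [-0.2, -0.1, -1.5]
width: 28.5
```

```bash
python3 -c "
from go import *
chain((470.6,-76.2,17.5,.93));s=sense();print(s['contact_force'],s['torque'])"
```

```text
t 31.60 q [-0.23 -0.23  1.79  0.    1.58  0.41] pos [470.1 -76.9  55.3] ang 0.930 w 28.5
[ 0.09 -0.    3.78] turn -0.000
[-0.16368652 -0.07247565 -1.45664735] [-0.01285276  0.01102807  0.01112532]
```

Descending slowly, with the force checked between calls.

play_rows([
  [2,[0.08,0,0.6],0],
  [2,[0.08,0,1.2],0],
  [2,[0.08,0,1.7],0],
  [2,[0.08,0,1.9],0],
  [2,[0.08,0,1.9],0],
])

```text
clock: 32.1
position: [470.4, -76.3, 36.1]
ee_rot: [-2.808, -1.408, 0.001]
contact_force: [0.2, -0.5, -1.2]
width: 28.4
```

play_rows([
  [2,[0,0,0.2],0],
  [2,[0,0,0.4],0],
  [2,[0,0,0.5],0],
])

```text
clock: 32.4
position: [470.7, -76.3, 31.6]
ee_rot: [-2.808, -1.408, -0.0]
contact_force: [-0.8, -0.1, -2.2]
width: 28.8
```

play_rows([
  [2,[0,0,0.2],0],
  [2,[0,0,0.4],0],
  [2,[0,0,0.5],0],
])

```text
clock: 32.7
position: [470.6, -76.3, 26.4]
ee_rot: [-2.808, -1.408, 0.0]
contact_force: [-0.5, -0.8, -1.9]
width: 28.5
```

```bash
python3 -c "
from go import *
s=sense();print(s['contact_force'],s['torque'],s['position'])"
```

```text
[-0.46735401 -0.83694417 -1.85063178] [-0.02161792  0.01075074 -0.02167029] [470.61380025 -76.31529474  26.36711162]
```

Entered without resistance; continuing down.

play_rows([
  [2,[0,0,0.2],0],
  [2,[0,0,0.4],0],
  [2,[0,0,0.6],0],
  [2,[0,0,0.65],0],
])

```text
clock: 33.1
position: [470.6, -76.3, 19.8]
ee_rot: [-2.808, -1.408, 0.001]
contact_force: [-0.5, -0.6, -1.6]
width: 28.0
```

play_rows([
  [2,[0,0,0.1],0],
  [2,[0,0,0.2],0],
  [2,[0,0,0.25],0],
])

```text
clock: 33.4
position: [470.7, -76.4, 17.6]
ee_rot: [2.808, 1.408, 0.0]
contact_force: [0.9, -0.5, -1.6]
width: 28.4
```

play_rows([
  [2,[0,0,0.05],0],
  [2,[0,0,0.1],0],
  [2,[0,0,0.12],0],
])

```text
clock: 33.7
position: [470.8, -76.4, 17.2]
ee_rot: [2.808, 1.408, 0.0]
contact_force: [-2.1, 0.8, 4.8]
width: 28.1
```

play_rows([
  [2,[0,0,0],0.05],
  [2,[0,0,0],0.1],
  [2,[0,0,0],0.15],
  [2,[0,0,0],0.2],
  [2,[0,0,0],0.2],
])

```text
clock: 34.2
position: [471.1, -76.0, 17.2]
ee_rot: [-2.935, -1.121, -0.002]
contact_force: [-2.4, 2.7, 5.6]
width: 28.3
```

```bash
cat >> go.py <<'E'
def tq():
    st,R,a=state();print('t %.2f'%st['clock'],'ang %.3f'%a,'F',st['contact_force'].round(1),'M',st['torque'].round(3),'q6 %.2f tau6 %.3f'%(st['qpos'][5],st['joint_torque'][5]),st['position'].round(1),'w %.1f'%st['width'])
E
python3 -c "
from go import *
tq()"
```

```text
t 34.20 ang 0.730 F [-2.4  2.7  5.6] M [0.348 0.359 0.057] q6 0.61 tau6 0.599 [471.1 -76.   17.2] w 28.3
```

play_rows([
  [2,[0,0,0],0.05],
  [2,[0,0,0],0.1],
  [2,[0,0,0],0.15],
  [2,[0,0,0],0.15],
])

```text
clock: 34.6
position: [471.2, -76.2, 17.2]
ee_rot: [3.01, 0.9, 0.002]
contact_force: [-2.5, 1.3, 5.2]
width: 28.5
```

```bash
python3 -c "
from go import *
tq()"
```

```text
t 34.60 ang 0.581 F [-2.5  1.3  5.2] M [0.335 0.299 0.058] q6 0.76 tau6 0.588 [471.2 -76.2  17.2] w 28.5
```

```bash
cat >> go.py <<'E'
def camfit(n):
    im,d,P=cloud(n); P=P.copy(); P[...,2]-=1.6 if n=='scene' else -1.5
    z=P[...,2]; m=(abs(z-40)<2)&(np.hypot(P[...,0]-462,P[...,1]+85)<55)&(P[...,1]<-62)
    g=P[m][:,:2]; print(n,'disc pts',m.sum(),'mean',g.mean(0).round(1),'min',np.percentile(g,2,axis=0).round(1),'max',np.percentile(g,98,axis=0).round(1))
E
python3 -c "
from go import *
camfit('scene');camfit('side')
a=grab_frame('scene')[0][180:260,270:370];b=grab_frame('side')[0][220:300,330:430]
save('c12.png',np.hstack([a,b]),4)"
```

```text
scene disc pts 26 mean [ 475.1 -102.4] min [ 459.6 -118.8] max [486.8 -74.8]
side disc pts 135 mean [444.6 -88. ] min [ 427.2 -114.2] max [463.1 -63.4]
```

View pics/c12.png

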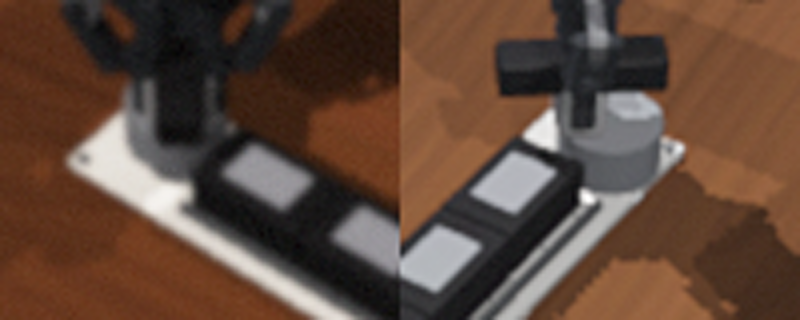

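Side crop: the key sits on the spindle with its bar at (580,65) of the crop, and the bricks lie in one row. There is bore play, so I keep turning in small steps.

play_rows([
  [2,[0,0,0],0.05],
  [2,[0,0,0],0.1],
  [2,[0,0,0],0.15],
  [2,[0,0,0],0.15],
])

```text
clock: 35.2
position: [471.2, -76.3, 17.2]
ee_rot: [3.069, 0.672, 0.002]
contact_force: [-1.8, 1.4, 5.1]
width: 28.4
```

```bash
python3 -c "
from go import *
tq();camfit('side')
f=np.load('side0.npz');import go
go.cloud=lambda n:(f['im'],f['d'],f['P']);go.camfit('side')"
```

```text
t 35.20 ang 0.431 F [-1.8  1.4  5.1] M [0.298 0.279 0.085] q6 0.91 tau6 0.537 [471.2 -76.3  17.2] w 28.4
side disc pts 121 mean [443.5 -89. ] min [ 425.3 -112.2] max [462.4 -65.6]
side disc pts 174 mean [453.3 -89.3] min [ 429.9 -117.7] max [481.8 -63.2]
```

The cam follows the key: the disc edge moved 4.6 mm in x and 5.5 mm in y. Continuing, with finer steps near tight.

play_rows([
  [2,[0,0,0],0.06],
  [2,[0,0,0],0.12],
  [2,[0,0,0],0.18],
  [2,[0,0,0],0.24],
  [2,[0,0,0],0.24],
])

```text
clock: 35.75
position: [471.3, -76.5, 17.2]
ee_rot: [3.127, 0.3, 0.002]
contact_force: [-1.4, 0.6, 5.8]
width: 29.0
```

```bash
python3 -c "
from go import *
tq();camfit('side')"
```

```text
t 35.75 ang 0.191 F [-1.4  0.6  5.8] M [0.173 0.209 0.149] q6 1.15 tau6 0.665 [471.3 -76.5  17.2] w 29.0
side disc pts 134 mean [442.5 -82.7] min [ 423.3 -105.7] max [464.9 -62.6]
```

play_rows([
  [2,[0,0,0],0.03],
  [2,[0,0,0],0.06],
  [2,[0,0,0],0.06],
])

```text
clock: 36.1
position: [471.3, -76.6, 17.2]
ee_rot: [3.134, 0.207, 0.002]
contact_force: [-0.0, 0.7, 4.6]
width: 28.6
```

```bash
python3 -c "
from go import *
tq()"
```

```text
t 36.10 ang 0.132 F [-0.   0.7  4.6] M [0.162 0.181 0.123] q6 1.21 tau6 0.380 [471.3 -76.6  17.2] w 28.6
```

play_rows([
  [2,[0,0,0],0.03],
  [2,[0,0,0],0.05],
  [2,[0,0,0],0.05],
])

```text
clock: 36.4
position: [471.3, -76.6, 17.2]
ee_rot: [3.138, 0.129, 0.002]
contact_force: [-1.2, -0.5, 4.9]
width: 28.6
```

```bash
python3 -c "
from go import *
tq()"
```

```text
t 36.40 ang 0.082 F [-1.2 -0.5  4.9] M [0.13  0.255 0.102] q6 1.26 tau6 0.308 [471.3 -76.6  17.2] w 28.6
```

play_rows([
  [2,[0,0,0],0.03],
  [2,[0,0,0],0.05],
  [2,[0,0,0],0.05],
])

```text
clock: 36.7
position: [471.3, -76.7, 17.2]
ee_rot: [3.14, 0.051, 0.002]
contact_force: [-1.1, -0.7, 5.2]
width: 28.2
```

```bash
python3 -c "
from go import *
tq();camfit('side')"
```

```text
t 36.70 ang 0.032 F [-1.1 -0.7  5.2] M [0.085 0.156 0.086] q6 1.31 tau6 0.308 [471.3 -76.7  17.2] w 28.2
side disc pts 115 mean [441.2 -80.9] min [421.3 -98.4] max [464.  -62.9]
```

play_rows([
  [2,[0,0,0],0.03],
  [2,[0,0,0],0.04],
  [2,[0,0,0],0.04],
])

```text
clock: 37.05
position: [471.3, -76.7, 17.2]
ee_rot: [3.141, -0.012, 0.003]
contact_force: [-1.8, -0.3, 5.0]
width: 28.4
```

```bash
python3 -c "
from go import *
tq()"
```

```text
t 37.05 ang -0.007 F [-1.8 -0.3  5. ] M [0.056 0.188 0.223] q6 1.35 tau6 0.236 [471.3 -76.7  17.2] w 28.4
```

play_rows([
  [2,[0,0,0],0.02],
  [2,[0,0,0],0.03],
  [2,[0,0,0],0.03],
])

```text
clock: 37.35
position: [471.3, -76.7, 17.2]
ee_rot: [3.14, -0.059, 0.003]
contact_force: [-0.9, 0.5, 5.3]
width: 28.5
```

```bash
python3 -c "
from go import *
tq()"
```

```text
t 37.35 ang -0.037 F [-0.9  0.5  5.3] M [0.031 0.188 0.075] q6 1.38 tau6 0.231 [471.3 -76.7  17.2] w 28.5
```

play_rows([
  [2,[0,0,0],0.02],
  [2,[0,0,0],0.03],
  [2,[0,0,0],0.03],
])

```text
clock: 37.65
position: [471.3, -76.8, 17.2]
ee_rot: [3.139, -0.106, 0.002]
contact_force: [-1.3, -0.9, 6.1]
width: 28.3
```

```bash
python3 -c "
from go import *
tq()"
```

```text
t 37.65 ang -0.067 F [-1.3 -0.9  6.1] M [-0.018  0.225  0.221] q6 1.41 tau6 0.292 [471.3 -76.8  17.2] w 28.3
```

play_rows([
  [2,[0,0,0],0.02],
  [2,[0,0,0],0.03],
  [2,[0,0,0],0.03],
])

```text
clock: 37.95
position: [471.3, -76.8, 17.2]
ee_rot: [3.137, -0.152, 0.003]
contact_force: [-1.5, -0.2, 4.4]
width: 28.3
```

```bash
python3 -c "
from go import *
tq();camfit('side')"
```

```text
t 37.95 ang -0.097 F [-1.5 -0.2  4.4] M [-0.061  0.175  0.35 ] q6 1.44 tau6 0.466 [471.3 -76.8  17.2] w 28.3
side disc pts 91 mean [441.9 -78.9] min [422.6 -99.5] max [473.5 -62.5]
```

play_rows([
  [2,[0,0,0],0.01],
  [2,[0,0,0],0.02],
  [2,[0,0,0],0.02],
])

```text
clock: 38.3
position: [471.4, -76.8, 17.2]
ee_rot: [3.135, -0.183, 0.003]
contact_force: [-0.9, -0.4, 5.5]
width: 28.3
```

```bash
python3 -c "
from go import *
tq()"
```

```text
t 38.30 ang -0.117 F [-0.9 -0.4  5.5] M [-0.091  0.188  0.466] q6 1.46 tau6 0.566 [471.4 -76.8  17.2] w 28.3
```

The moment is rising sharply: 0.22, then 0.35, then 0.47 N m. One last tiny step, then I release.

play_rows([
  [2,[0,0,0],0.01],
  [2,[0,0,0],0.01],
])

```text
clock: 38.5
position: [471.3, -76.9, 17.3]
ee_rot: [3.134, -0.199, 0.003]
contact_force: [-1.4, -0.9, 4.9]
width: 28.1
```

```bash
python3 -c "
from go import *
tq()"
```

```text
t 38.50 ang -0.127 F [-1.4 -0.9  4.9] M [-0.095  0.241  0.522] q6 1.47 tau6 0.624 [471.3 -76.9  17.3] w 28.1
```

play_rows([
  [3.2,[0,0,0],0],
  [4,[0,0,0],0],
  [5.5,[0,0,0],0],
  [5.5,[0,0,0],0],
  [5.5,[0,0,0],0],
])

```text
clock: 39.0
position: [470.7, -76.3, 16.3]
ee_rot: [-3.135, 0.204, 0.0]
contact_force: [-0.4, 0.7, 0.5]
width: 55.1
```

play_rows([
  [5.5,[0,0,-1],0],
  [5.5,[0,0,-3],0],
  [5.5,[0,0,-6],0],
  [5.5,[0,0,-10],0],
  [5.5,[0,0,-12],0],
])

```text
clock: 39.5
position: [471.9, -76.6, 141.2]
ee_rot: [3.134, -0.204, 0.008]
contact_force: [-0.3, 0.0, 0.6]
width: 54.9
```

play_rows([
  [5.5,[1,4,0],0],
  [5.5,[2,8,0],0],
  [5.5,[3,12,0],0],
  [5.5,[3,15,0],0],
  [5.5,[3,15,0],0],
])

```text
clock: 40.0
position: [480.3, -232.3, 136.8]
ee_rot: [3.133, -0.211, -0.001]
contact_force: [-0.6, 0.9, -0.1]
width: 55.1
```

```bash
python3 -c "
from go import *
tq()
for n,o in (('scene',1.6),('side',-1.5)):
  im,d,P=cloud(n);P[...,2]-=o;z=P[...,2]
  m=(abs(z-96)<4)&(np.hypot(P[...,0]-470,P[...,1]+77)<70);q=cv2.minAreaRect(P[m][:,:2].astype(np.float32));print(n,'key top z',np.median(z[m]),q)
  save('fin_'+n+'.png',im[170:310,260:460] if n=='scene' else im[210:350,270:470],4) 
  s0=np.load(n+'0.npz')['P']
  for nm,uv in (('adapter',dict(scene=(224,192),side=(397,202))[n]),('plug',dict(scene=(487,250),side=(342,392))[n])): print(nm,(P[uv[1],uv[0]]-s0[uv[1],uv[0]]).round(1))
"
```

```text
t 40.00 ang -0.134 F [-0.6  0.9 -0.1] M [ 0.007 -0.02   0.039] q6 1.19 tau6 -0.479 [ 480.3 -232.3  136.8] w 55.1
scene key top z 95.32483366863747 ((469.8028259277344, -75.12297058105469), (30.747901916503906, 100.592041015625), 84.7214584350586)
adapter [-2.1 -2.4 -4.6]
plug [ 1.4  0.2 -0. ]
side key top z 95.3482427596982 ((471.0065612792969, -72.25811004638672), (34.8043327331543, 101.24066162109375), 86.83985137939453)
adapter [-1.4  3.5  4.1]
plug [-0.5  1.   2.9]
```

View pics/fin_side.png

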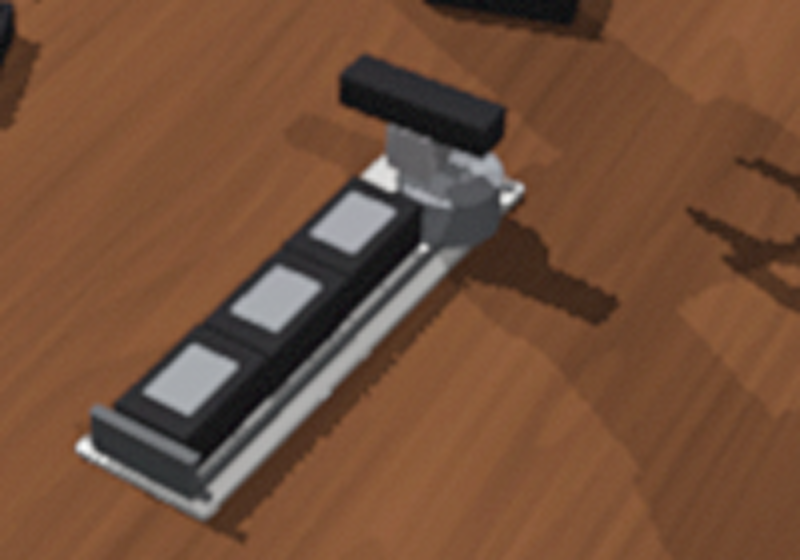

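The final side picture shows the three bricks in one straight row from the stop (150,450) to the cam (460,210). The key is seated on the spindle and the gripper is clear.

```bash
python3 -c "
from bench import job_done
print(job_done())"
```

```text
the job is handed in; nothing more can be done
None
```

The job is done and handed in at about 40 s on the clock. The three bricks lie flat, end to end, against the stop. The key is fully down on the spindle and left there. I turned it clockwise until the moment rose sharply, to about 0.52 N m, and then let go.

**Last checks:**
- **Key:** its top is at about 95 mm, so its origin is about 41 mm above the tray's, which means fully down.
- **Row:** the final side picture shows one straight row from the stop to the cam, with no gap visible.
- **Adapter and plug:** their depth readings changed by less than 5 mm, within noise.
- **Forces:** no more than about 11 N was reported after any move.

**What disagreed:**
- **Fingertip height:** the real fingertips sit about 38–40 mm behind the reported TCP. The first grasp closed in the air just above a brick, touching nothing, and I corrected all later heights for it.
- **Cameras:** the fixed cameras differed from the wrist camera by 2–4 mm, so I relied on the wrist camera for the last brick positions and the spindle.
- **Moment reading:** the wrist reading was noisy, roughly 0.05–0.1 N m, so 0.52 N m is approximate.

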